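# Cap specimen jars and load the transport tray

## Robot

A 6-joint arm with a two-finger parallel gripper is mounted at the origin on a cart in front of the work surface, level with it; the furniture and walls round the work are solid. World frame = base frame: x ahead of the robot, y to its left, z up, the work surface at z = 0. Lengths are in m, angles in degrees, forces in N, time in s.
With the tool pointing down it reaches from about 0.25 to 0.725 m from the base axis. Payload 9.7 kg.
Tool frame: the origin (TCP) lies midway between the tips of the shut fingers; the grasp point (between the pads) lies 19 mm behind it; y points along the fingers, x is the direction in which the jaws open and shut, and the axes are right-handed (so a half turn about y gives the same grasp; the last joint's range is limited). The gripper opens to 85 mm and grips with 20 to 120 N. Pads are 22 mm wide; open, the fingers measure 114 mm over their backs; the gripper's body (76 mm by 85 mm) begins 54 mm behind the grasp point. The pads swing forward as they close: fully open they stand 13 mm farther back than shut.
Start: joints at [75.459, 4.979, 10.078, 95.1, 0, 90], TCP at [0.138, 0.532, 0.231] pointing down, gripper open.
Joint ranges: [-179.16, 179.16], [-48.56, 103.87], [-65.8, 70.77], [-126.05, 130.52], [-82.76, 87.17], [-180, 180]. Speed limits (degrees/s): [127.2, 127.2, 147.25, 180, 180, 180].

## Interface

Orientations are given as [roll, pitch, yaw] about the fixed x, y, z axes, in that order (R = Rz(yaw) Ry(pitch) Rx(roll)).
In Python, from workcell import get_obs, camera, job_done gives the robot as it stands.
- The arm moves only by the tool play_rows, never from a script. Its argument "moves" is a list of rows, each a list of 3 entries, a list of its own where there are three numbers: the turn, a rotation vector about the tool's x, y, z in degrees, then the shift along the tool's x, y, z in m, then the opening in per cent of the stroke, from 0 (shut) to 100 (fully open). A call has exactly 5 rows; each row is the pose to reach, as a shift and turn from the pose commanded when the call began, along the tool's axes at that moment; what a row does not reach only later rows make up. A row lasts 1/10 s, in which the tool goes at most 50 mm and 8.59 degrees, less where a joint would pass 70% of its speed; a pose out of reach is approached as far as the arm can. A call with a gripper value outside its range is refused whole. The fingers move at their own pace and stop on an object; "grip_force" is the grip in N (left out, the last holds). Time passes only in rows, so rows that repeat a pose let the fingers close, or fill a call up. It gives the time, the measured TCP pose, the force and the opening at its end, in the units of the state.
- get_obs(): the state, without advancing time (a new reading comes with each control period).
- camera(name): name is "side" or "top"; returns a dict with "img" (480x640x3 uint8, red, green, blue), "fov_y" (degrees; the focal length in pixels is half the picture's height over the tangent of half this angle, whatever the lens; pixels are square), "cx", "cy" (the principal point, pixels), "k1" (the pictures are not rectified: a ray, as slopes to the right and down, at radius r is drawn at 1 + k1 r^2 times it, then the intrinsics apply), "world_from_camera" (4x4, takes a point from camera to world coordinates). Camera axes: x right, y up, looking along -z (the intrinsics and any distortion apply to the point x, -y, -z); pixel columns grow to the right and rows downward; lengths in m; the calibration is good to about 2 mm. A picture is of the moment at which its call begins. There is no depth.
- job_done(): hands the job in, once; it reports no verdict.
The state is a dict: "time": time; "q": joint angles; "qd": joint speeds; "joint_efforts": joint torques, N m; "ee_pos": TCP position; "tcp_rot": TCP orientation; "wrist_force": force on the tool from outside, world axes, zero at the start; "torque": the same for the moment, N m; "opening": finger opening in m.
Only numpy, scipy, OpenCV 4.12 (cv2) and the standard library are available. Lean on these libraries where they do the work, as an engineer would, in place of code of your own. Each camera call takes 0.05 s, during which the arm holds its last target.

## Task

Get the specimen jars ready for the courier: press the raised cap of every jar fully home before you lift it, and stand each jar upright in its own pocket of the transport tray, with its foot tab lying in the notch at the tray's front. One jar stands in the narrow bay behind the amber bottle: lift the bottle aside first, and when that jar is in the tray put the bottle back upright on its round pad. Leave everything else where it is.

Things in the scene. Friction and masses are not known exactly. Their poses are not given: they have to be found in the camera images.
- jar_1: Specimen jar on the open worktop; None when absent. White body 44 x 44 mm, 60 mm high; above it a round neck and grey ribbed cap, 39 mm across. Foot tab at the bottom of one side, towards the jar's own -x. About 0.17 kg, weighted base; grip by the body, 25 to 55 mm up. Origin: centre of the underside; z up.
- jar_1_tab (a point): Middle of the jar's foot tab, 30 mm from the jar's axis along its -x, 4 mm above its underside. The tab is 20 mm wide, 7 mm thick (lip 10 mm) and sticks out 16 mm.
- jar_1_cap (a joint): Height of the cap above home, m: 0 is home, 0.014 fully raised. The captive cap slides along the jar's z, a tight push fit: about 7 N moves it either way; it stays where left. Its flat top is 88 mm + this value above the jar's underside.
- jar_2: Specimen jar on the open worktop; None when absent. White body 44 x 44 mm, 60 mm high; above it a round neck and grey ribbed cap, 39 mm across. Foot tab at the bottom of one side, towards the jar's own -x. About 0.17 kg, weighted base; grip by the body, 25 to 55 mm up. Origin: centre of the underside; z up.
- jar_2_tab (a point): Middle of the jar's foot tab, 30 mm from the jar's axis along its -x, 4 mm above its underside. The tab is 20 mm wide, 7 mm thick (lip 10 mm) and sticks out 16 mm.
- jar_2_cap (a joint): Height of the cap above home, m: 0 is home, 0.014 fully raised. The captive cap slides along the jar's z, a tight push fit: about 7 N moves it either way; it stays where left. Its flat top is 88 mm + this value above the jar's underside.
- jar_3: Specimen jar on the open worktop; None when absent. White body 44 x 44 mm, 60 mm high; above it a round neck and grey ribbed cap, 39 mm across. Foot tab at the bottom of one side, towards the jar's own -x. About 0.17 kg, weighted base; grip by the body, 25 to 55 mm up. Origin: centre of the underside; z up.
- jar_3_tab (a point): Middle of the jar's foot tab, 30 mm from the jar's axis along its -x, 4 mm above its underside. The tab is 20 mm wide, 7 mm thick (lip 10 mm) and sticks out 16 mm.
- jar_3_cap (a joint): Height of the cap above home, m: 0 is home, 0.014 fully raised. The captive cap slides along the jar's z, a tight push fit: about 7 N moves it either way; it stays where left. Its flat top is 88 mm + this value above the jar's underside.
- jar_back: Specimen jar at the back of the stand's bay, behind the amber bottle, its tab towards the bay's back wall. White body 44 x 44 mm, 60 mm high; above it a round neck and grey ribbed cap, 39 mm across. Foot tab at the bottom of one side, towards the jar's own -x. About 0.17 kg, weighted base; grip by the body, 25 to 55 mm up. Origin: centre of the underside; z up.
- jar_back_tab (a point): Middle of the jar's foot tab, 30 mm from the jar's axis along its -x, 4 mm above its underside. The tab is 20 mm wide, 7 mm thick (lip 10 mm) and sticks out 16 mm.
- jar_back_cap (a joint): Height of the cap above home, m: 0 is home, 0.014 fully raised. The captive cap slides along the jar's z, a tight push fit: about 7 N moves it either way; it stays where left. Its flat top is 88 mm + this value above the jar's underside.
- tray: Fixed aluminium tray, 64 x 244 mm, walls 20 mm high, 4 mm thick, floor 3 mm; four pockets in a row along its y, 56 x 56 mm inside, 60 mm apart. The front wall (tray -x) has a notch 35 mm wide down to the floor at each pocket for a jar's tab (a seated jar faces as the tray: same yaw); the back wall is whole. Origin: centre of the underside.
- pocket_1 (a point): Centre of the floor of pocket 1 of the tray 3 mm above the tray's underside (1 at the tray's -y end, 4 at its +y end).
- pocket_2 (a point): Centre of the floor of pocket 2 of the tray 3 mm above the tray's underside (1 at the tray's -y end, 4 at its +y end).
- pocket_3 (a point): Centre of the floor of pocket 3 of the tray 3 mm above the tray's underside (1 at the tray's -y end, 4 at its +y end).
- pocket_4 (a point): Centre of the floor of pocket 4 of the tray 3 mm above the tray's underside (1 at the tray's -y end, 4 at its +y end).
- stand: Fixed steel bottle stand: a bay 62 mm wide inside, side and back walls 88 mm high, 4 mm thick, no roof, open to the stand's -x. Side walls from x = -24 to +60 mm, inner face of the back wall at x = +56 mm. Base plate 3 mm thick, 70 mm wide, x = -90 to +60 mm. Origin: underside, below where the back jar's axis stands.
- pad (a point): Centre of the round black pad (56 mm across) on the base plate before the bay's mouth, 53 mm from the stand's origin along its -x, 3 mm above the worktop. The amber bottle belongs here.
- front_bottle: Amber bottle with a fixed white cap, 46 mm across, 100 mm high (body up to 82 mm), 0.12 kg, standing on the pad before the bay. Origin: centre of the underside; z up.
- gauze: Flat gauze pouch, 60 x 88 x 9 mm, lying between stand and tray; loose, not part of the job. Origin: centre of the underside.
- pouch: Flat gauze pouch, 60 x 88 x 9 mm, lying to the right; loose, not part of the job. Origin: centre of the underside.
- cup: Small steel cup, 63 mm across, 38 mm high, at the back; loose, not part of the job. Origin: centre of the underside.
Mind the look-alikes: they are no part of the job. What is shaped like the jar_1 but yellow is not meant. Leave any red look-alike of the jar_2 alone.

How it is judged (in metres and radians):
On the way, in this order (a step that is already met when the one before it is completed fails the run):
1. the amber bottle is lifted off its pad and set aside (horizontal distance between front_bottle and pad above 0.05 m), for 0.2 s.
2. the jar from the bay is capped and stands in a pocket, tab in the notch (value of joint jar_back_cap below 0.002 m and angle between jar_back's own z axis and vertical below 0.1 rad and z of jar_back in the frame of tray below 0.008 m and linear speed of jar_back below 0.02 m/s and x of jar_back_tab in the frame of tray below -0.02 m and (horizontal distance between jar_back and pocket_1 below 0.012 m or horizontal distance between jar_back and pocket_2 below 0.012 m or horizontal distance between jar_back and pocket_3 below 0.012 m or horizontal distance between jar_back and pocket_4 below 0.012 m)), for 0.2 s.
At the end, for the whole second after the job is handed in: Each jar present stands upright on the floor of its own pocket (within 12 mm of its centre, tilt under 0.1 rad), tab point over 20 mm to the tray's front, cap within 2 mm of home; the amber bottle stands upright at rest within 15 mm of its pad's centre (all of step 2 and value of joint each of jar_1_cap, jar_2_cap, jar_3_cap below 0.002 m and angle between each of jar_1, jar_2, jar_3, front_bottle's own z axis and vertical below 0.1 rad and z of each of jar_1, jar_2, jar_3 in the frame of tray below 0.008 m and linear speed of each of jar_1, jar_2, jar_3, front_bottle below 0.02 m/s and x of each of jar_1_tab, jar_2_tab, jar_3_tab in the frame of tray below -0.02 m and (horizontal distance between jar_1 and pocket_1 below 0.012 m or horizontal distance between jar_1 and pocket_2 below 0.012 m or horizontal distance between jar_1 and pocket_3 below 0.012 m or horizontal distance between jar_1 and pocket_4 below 0.012 m) and (horizontal distance between jar_2 and pocket_1 below 0.012 m or horizontal distance between jar_2 and pocket_2 below 0.012 m or horizontal distance between jar_2 and pocket_3 below 0.012 m or horizontal distance between jar_2 and pocket_4 below 0.012 m) and (horizontal distance between jar_3 and pocket_1 below 0.012 m or horizontal distance between jar_3 and pocket_2 below 0.012 m or horizontal distance between jar_3 and pocket_3 below 0.012 m or horizontal distance between jar_3 and pocket_4 below 0.012 m) and horizontal distance between front_bottle and pad below 0.015 m and z of front_bottle in the frame of stand below 0.007 m); the robot touches nothing.
It fails at once if a jar is lifted with its cap still raised ((height (world z) of jar_1 above 0.03 m and value of joint jar_1_cap above 0.004 m) or (height (world z) of jar_2 above 0.03 m and value of joint jar_2_cap above 0.004 m) or (height (world z) of jar_3 above 0.03 m and value of joint jar_3_cap above 0.004 m) or (height (world z) of jar_back above 0.03 m and value of joint jar_back_cap above 0.004 m)).
It fails at once if the amber bottle is knocked over (angle between front_bottle's own z axis and vertical above 0.7 rad).
It fails at once if a thing that is not part of the job is moved by more than 40 mm (distance of any of gauze, pouch, cup from where it was at the start of the episode above 0.04 m).
Of jar_1, jar_2, jar_3 only 2 to 3 are there at a start; the rules pass over those that are not, and their reading is None.
At some moment in a run one of jar_1, jar_2, jar_3 may be knocked a few centimetres aside while the robot is not near it.
It also fails if it takes over 210 s, if anything falls off the work surface, if the arm or the gripper's body presses on something with over 40 N, if the wrist force passes 120 N, or if a joint passes its speed limit or range.

## Working session

There is one attempt and no reset: what is moved stays moved. The work goes in short steps, Python scripts to look and compute and a tool call to move; the robot and the scene stay as the last step left them, time stands still between calls to the robot, and variables do not carry over. Pictures are saved under pics/ and viewed, and the job is handed in when it is done.

Besides the shell and the picture viewer there is one more tool, called after "Request:" as name(argument=value, ...) on one line, values as JSON. play_rows: Moves the arm, as the interface text tells. Its arguments: {"type":"object","properties":{"moves":{"type":"array"},"grip_force":{"type":"number"}},"required":["moves"]}

```bash
mkdir -p pics; ls; python3 - <<'E'
from workcell import get_obs,camera
import cv2,numpy as np
print(get_obs())
for n in("side","top"):
    c=camera(n); cv2.imwrite(f"pics/{n}0.png",c["img"][:,:,::-1]); print(n,{k:v for k,v in c.items() if k!="img"})
E
```

```text
pics
{'time': 0.0, 'q': array([ 7.54584730e+01,  5.00965476e+00,  1.00331356e+01,  9.50996169e+01,
       -1.75948665e-03,  8.99997954e+01]), 'qd': array([ 0.0310391 , -0.14531257, -0.016995  , -0.08727049, -0.01026571,
        0.0801119 ]), 'joint_efforts': array([-1.31409361e-03, -5.20396936e+01,  4.64792204e+01,  1.65280985e-02,
       -9.87066232e-05, -6.78686419e-06]), 'ee_pos': array([0.1380432 , 0.53214709, 0.23058513]), 'tcp_rot': array([-9.00017592e+01,  7.61360906e-02,  7.54586777e+01]), 'wrist_force': array([-0.0755858 ,  0.05937142,  0.17916859]), 'torque': array([-0.03182856, -0.03935053,  0.02021855]), 'opening': 0.08524615160718661}
side {'fov_y': 44.38354502573198, 'cx': 320.0679531095439, 'cy': 240.2951501927206, 'k1': -0.15111515520624205, 'world_from_camera': array([[-0.6793215 ,  0.63661475, -0.36502598, -0.08215162],
       [-0.73383215, -0.59172589,  0.33369275,  0.52640781],
       [-0.00356159,  0.49455245,  0.86914049,  1.53740355],
       [ 0.        ,  0.        ,  0.        ,  1.        ]])}
top {'fov_y': 52.97903380121535, 'cx': 321.46828406046234, 'cy': 242.29465503013336, 'k1': 0.02947536489486479, 'world_from_camera': array([[-0.00768288,  0.98980667, -0.14221019,  0.35723562],
       [-0.99983069, -0.00998167, -0.01545839, -0.02866848],
       [-0.01672032,  0.14206734,  0.98971577,  1.31593582],
       [ 0.        ,  0.        ,  0.        ,  1.        ]])}
```

View pics/side0.png

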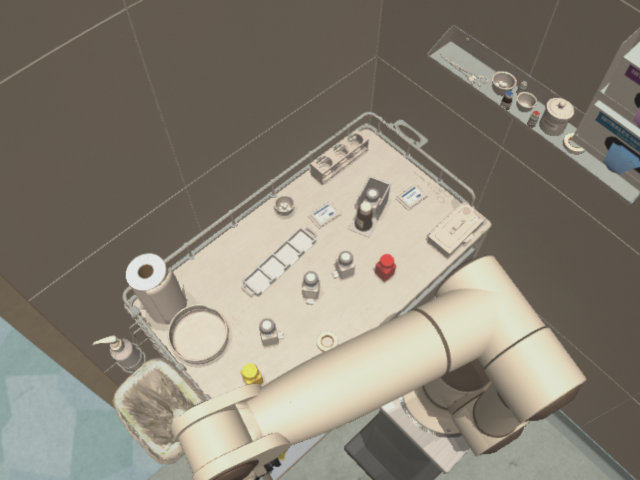

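View pics/top0.png

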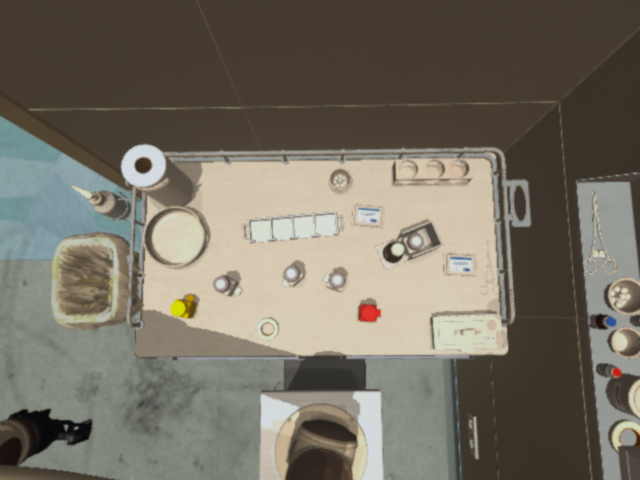

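```bash
cat > h.py <<'E'
import cv2,numpy as np
from workcell import get_obs,camera
def K(c):
    f=c["img"].shape[0]/2/np.tan(np.radians(c["fov_y"]/2)); return np.array([[f,0,c["cx"]],[0,f,c["cy"]],[0,0,1.]])
def D(c): return np.array([c["k1"],0,0,0.])
def ray(c,uv):
    s=cv2.undistortPoints(np.array(uv,float).reshape(-1,1,2),K(c),D(c))[:,0]
    d=np.c_[s[:,0],-s[:,1],-np.ones(len(s))]
    T=c["world_from_camera"]; return T[:3,3],d@T[:3,:3].T
def plane(c,uv,z):
    o,d=ray(c,uv); return o+d*((z-o[2])/d[:,2])[:,None]
def proj(c,P):
    T=np.linalg.inv(c["world_from_camera"]); p=np.atleast_2d(P)@T[:3,:3].T+T[:3,3]
    p=p*[1,-1,-1]; return cv2.projectPoints(p,np.zeros(3),np.zeros(3),K(c),D(c))[0][:,0]
def tri(c1,u1,c2,u2):
    o1,d1=ray(c1,[u1]);o2,d2=ray(c2,[u2]);A=np.c_[d1[0],-d2[0]]
    t=np.linalg.lstsq(A,o2-o1,rcond=None)[0]; a=o1+t[0]*d1[0];b=o2+t[1]*d2[0]
    return (a+b)/2,np.linalg.norm(a-b)
def crop(c,name,x0,y0,w,h,s):
    im=c["img"][y0:y0+h,x0:x0+w,::-1]; cv2.imwrite(f"pics/{name}.png",cv2.resize(im,None,fx=s,fy=s,interpolation=cv2.INTER_CUBIC))
E
python3 - <<'E'
from h import *
c=camera("top")
crop(c,"t1",200,200,160,110,5); crop(c,"t2",330,170,160,110,5)
c=camera("side"); crop(c,"s1",230,160,160,120,5);crop(c,"s2",230,230,160,120,5)
E
```

```text
(no output)
```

View pics/t1.png

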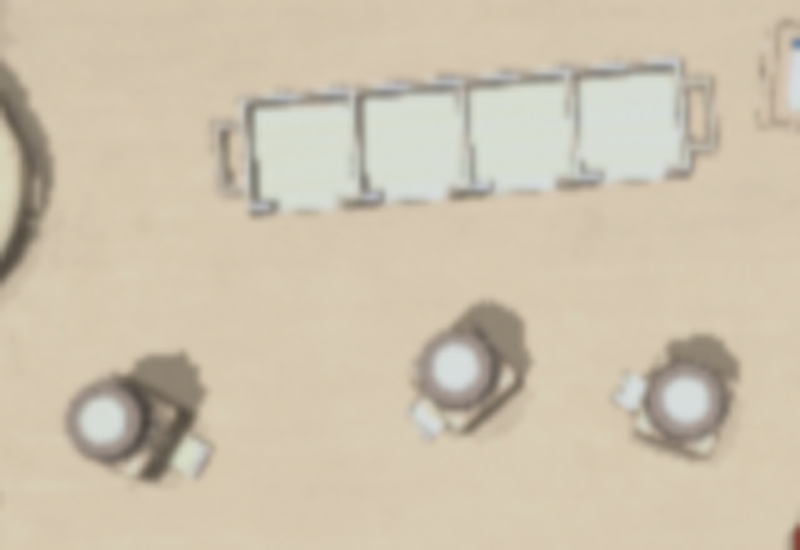

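View pics/t2.png

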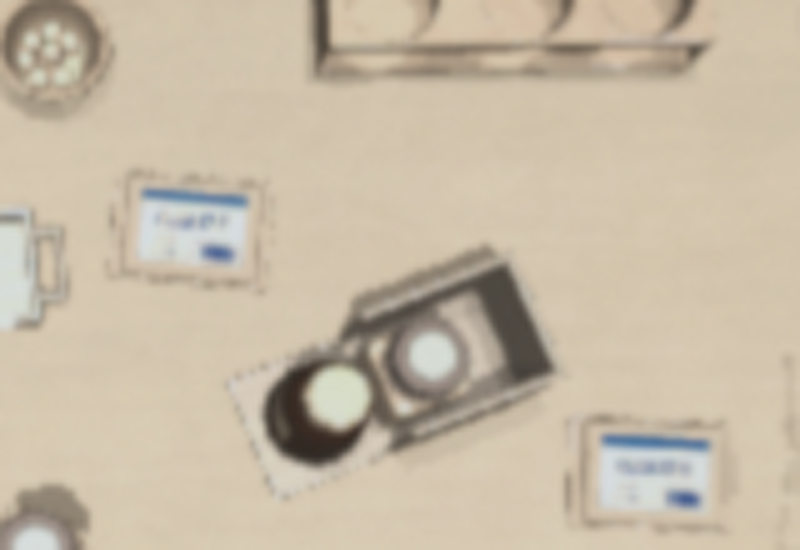

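View pics/s1.png

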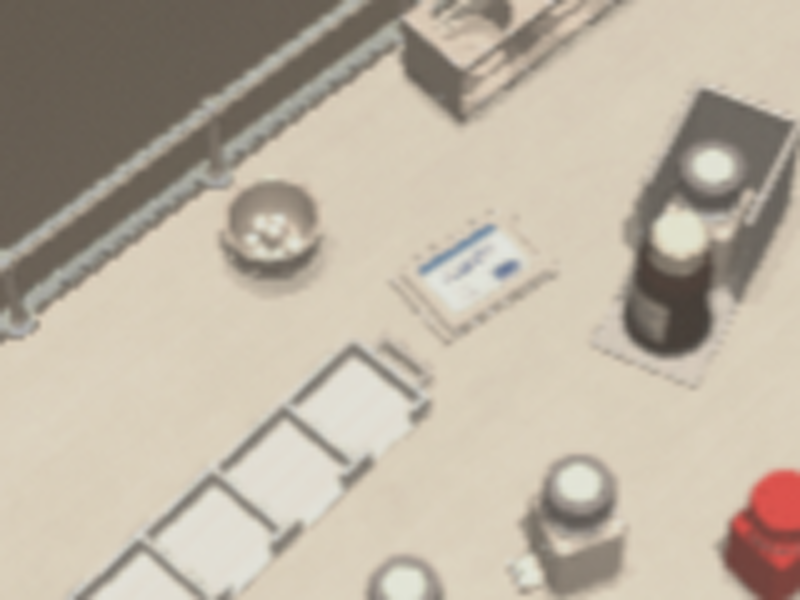

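View pics/s2.png

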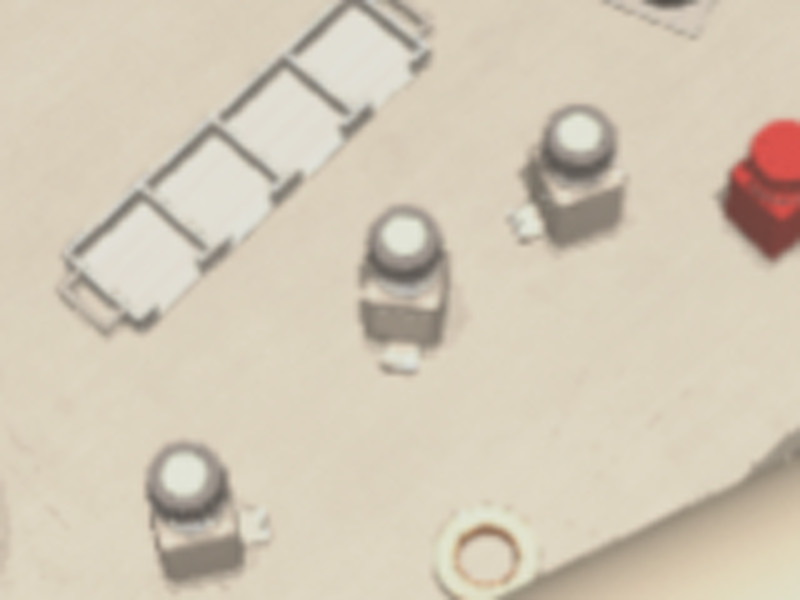

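```bash
python3 - <<'E'
from h import *
t=camera("top");s=camera("side")
def U(x0,y0,X,Y): return (x0+(X+.5)/5-.5,y0+(Y+.5)/5-.5)
T=lambda X,Y:U(200,200,X,Y); T2=lambda X,Y:U(330,170,X,Y); S1=lambda X,Y:U(230,160,X,Y); S=lambda X,Y:U(230,230,X,Y)
def blob(c,uv,r=9,thr=None):
    g=cv2.cvtColor(c["img"],cv2.COLOR_RGB2GRAY); x,y=map(round,uv)
    p=cv2.resize(g[y-r:y+r+1,x-r:x+r+1],None,fx=8,fy=8,interpolation=cv2.INTER_CUBIC)
    return p
pts={"A":(T(105,420),S(187,475)),"B":(T(457,368),S(405,240)),"C":(T(687,398),S(578,135)),"back":(T2(433,355),S1(712,165)),"bottle":(T2(340,397),S1(680,235)),
"Atab":(T(193,455),S(257,525)),"Btab":(T(428,418),S(402,360)),"Ctab":(T(630,392),S(525,222))}
for k,(a,b) in pts.items():
    P,e=tri(t,a,s,b); print(k,P.round(4),round(e,4), "top z.01" if 'tab' in k else "", plane(t,[a],.008 if 'tab' in k else .1)[0].round(4),plane(s,[b],.008 if 'tab' in k else .1)[0].round(4))
tr=np.array([T(247,100),T(680,62),T(690,175),T(252,212)])
W=plane(t,tr,.02);print(W.round(4),np.linalg.norm(np.roll(W,-1,0)-W,axis=1).round(4),W.mean(0))
st=np.array([S1(428,408),S1(355,345)]);print("side tray",plane(s,st,.02).round(4)); print(plane(s,np.array([S(70,250),S(145,325)]),.02).round(4))
print("base front",plane(t,np.array([T2(230,383),T2(283,497)]),.003).round(4))
print("backwall",plane(t,np.array([T2(507,262),T2(553,372)]),.088).round(4),plane(s,np.array([S1(703,90),S1(795,123)]),.088).round(4))
E
```

```text
A [0.4301 0.247  0.0975] 0.0019  [0.4292 0.2459 0.1   ] [0.43  0.248 0.1  ]
B [0.4554 0.0694 0.0922] 0.0025  [0.4537 0.068  0.1   ] [0.4535 0.0725 0.1   ]
C [ 0.4397 -0.0474  0.0865] 0.0031  [ 0.4375 -0.0481  0.1   ] [ 0.4361 -0.0411  0.1   ]
back [ 0.5354 -0.2497  0.0985] 0.0033  [ 0.5339 -0.2504  0.1   ] [ 0.536  -0.2478  0.1   ]
bottle [ 0.5147 -0.2024  0.0955] 0.0033  [ 0.5128 -0.2027  0.1   ] [ 0.5141 -0.1991  0.1   ]
Atab [0.4157 0.2197 0.0025] 0.0006 top z.01 [0.4152 0.2184 0.008 ] [0.4142 0.2209 0.008 ]
Btab [ 0.4354  0.0925 -0.001 ] 0.002 top z.01 [0.434 0.091 0.008] [0.4332 0.0956 0.008 ]
Ctab [ 0.4488 -0.0176  0.0045] 0.0036 top z.01 [ 0.4471 -0.0187  0.008 ] [ 0.449  -0.0153  0.008 ]
[[ 0.6083  0.1898  0.02  ]
 [ 0.627  -0.0478  0.02  ]
 [ 0.5642 -0.0525  0.02  ]
 [ 0.5462  0.1863  0.02  ]] [0.2384 0.063  0.2395 0.0622] [0.58642247 0.06894416 0.02      ]
side tray [[ 0.5627 -0.0435  0.02  ]
 [ 0.6246 -0.0408  0.02  ]]
[[0.6093 0.1927 0.02  ]
 [0.5438 0.1912 0.02  ]]
base front [[ 0.5336 -0.1567  0.003 ]
 [ 0.4706 -0.184   0.003 ]]
backwall [[ 0.5837 -0.2923  0.088 ]
 [ 0.5262 -0.3134  0.088 ]] [[ 0.5835 -0.2894  0.088 ]
 [ 0.5287 -0.3128  0.088 ]]
```

```bash
cat > go.py <<'E'
import sys,numpy as np
from scipy.spatial.transform import Rotation as R
from workcell import get_obs
def go(x,y,z,yaw):
    o=get_obs(); R0=R.from_euler("xyz",o["tcp_rot"],degrees=True); R1=R.from_euler("xyz",[-90,0,yaw],degrees=True)
    rv=(R0.inv()*R1).as_rotvec(degrees=True); d=R0.inv().apply(np.array([x,y,z])-o["ee_pos"])
    print("t%.2f"%o["time"],"turn",rv.round(1),"shift",d.round(4),"| pos",o["ee_pos"].round(4),"rot",o["tcp_rot"].round(1),"q6 %.0f q1 %.0f"%(o["q"][5],o["q"][0]),"F",o["wrist_force"].round(1),"open %.4f"%o["opening"])
if __name__=="__main__": go(*map(float,sys.argv[1:5]))
E
python3 go.py .5135 -.201 .231 23.5
python3 - <<'E'
from h import *
t=camera("top"); print(proj(t,[[.39,-.23,0],[.40,-.2,0],[.40,-.25,0]]))
print(plane(t,[(369,313),(460,265),(368,215),(340,180)],.0))
E
```

```text
t0.30 turn [ 0. 52. -0.] shift [-6.156e-01  3.000e-04 -5.475e-01] | pos [0.1381 0.5323 0.231 ] rot [-90.    0.   75.5] q6 90 q1 75 F [ 0.1  0.2 -0.4] open 0.0855
[[403.95081446 298.69283281]
 [392.70819543 295.05280389]
 [411.25004464 294.91945073]]
[[ 0.35238012 -0.13484295  0.        ]
 [ 0.48006993 -0.38481635  0.        ]
 [ 0.62161374 -0.13797743  0.        ]
 [ 0.7226148  -0.06154755  0.        ]]
```

Request:
play_rows(moves=[[[0, 6, 0], [-0.04, 0, -0.035], 100], [[0, 14, 0], [-0.09, 0, -0.08], 100], [[0, 20, 0], [-0.13, 0, -0.115], 100], [[0, 25, 0], [-0.16, 0, -0.145], 100], [[0, 30, 0], [-0.19, 0, -0.17], 100]], grip_force=40)

```text
time: 0.85
ee_pos: [0.2531, 0.3086, 0.2313]
tcp_rot: [-90.0, -0.0, 45.3]
wrist_force: [2.2, 1.2, 0.8]
opening: 0.0854
```

```bash
python3 go.py .5135 -.201 .231 23.5
```

```text
t0.85 turn [-0.  21.8  0. ] shift [-1.790e-01  2.000e-04 -5.435e-01] | pos [0.2531 0.3086 0.2313] rot [-90.   -0.   45.3] q6 95 q1 51 F [2.2 1.2 0.8] open 0.0854
```

Request:
play_rows(moves=[[[0, 4, 0], [-0.015, 0, -0.045], 100], [[0, 8, 0], [-0.03, 0, -0.09], 100], [[0, 12, 0], [-0.045, 0, -0.135], 100], [[0, 16, 0], [-0.06, 0, -0.18], 100], [[0, 20, 0], [-0.075, 0, -0.225], 100]])

```text
time: 1.35
ee_pos: [0.3609, 0.0971, 0.2316]
tcp_rot: [-90.0, -0.1, 25.3]
wrist_force: [1.7, 1.2, -0.4]
opening: 0.0856
```

```bash
python3 go.py .5135 -.201 .2 23.5
```

```text
t1.35 turn [0.  1.8 0.1] shift [ 0.0105  0.0317 -0.3347] | pos [0.3609 0.0971 0.2316] rot [-90.   -0.1  25.3] q6 80 q1 15 F [ 1.7  1.2 -0.4] open 0.0856
```

Request:
play_rows(moves=[[[0, 1, 0], [0.002, 0.01, -0.045], 100], [[0, 1.8, 0], [0.004, 0.02, -0.09], 100], [[0, 1.8, 0], [0.006, 0.03, -0.135], 100], [[0, 1.8, 0], [0.007, 0.03, -0.18], 100], [[0, 1.8, 0], [0.008, 0.03, -0.225], 100]])

```text
time: 1.85
ee_pos: [0.4648, -0.1027, 0.2011]
tcp_rot: [-90.0, -0.0, 23.6]
wrist_force: [0.4, 1.2, 0.8]
opening: 0.0853
```

Request:
play_rows(moves=[[[0, 0, 0], [0, 0, -0.04], 100], [[0, 0, 0], [0.001, 0, -0.08], 100], [[0, 0, 0], [0.001, 0, -0.105], 100], [[0, 0, 0], [0.001, 0, -0.105], 100], [[0, 0, 0], [0.001, 0, -0.105], 100]])

```text
time: 2.35
ee_pos: [0.5073, -0.1967, 0.2009]
tcp_rot: [-90.0, 0.0, 23.6]
wrist_force: [0.4, 0.3, -0.6]
opening: 0.0856
```

```bash
python3 go.py .5135 -.201 .045 23.5; python3 - <<'E'
from h import *
t=camera("top");s=camera("side");crop(t,"t3",330,170,160,110,5);crop(s,"s3",300,150,160,120,5)
p=get_obs()["ee_pos"];print(proj(t,[p]),proj(s,[p]))
E
```

```text
t2.35 turn [-0.   0.1 -0. ] shift [ 0.0041  0.1559 -0.0066] | pos [ 0.5073 -0.1967  0.2009] rot [-90.    0.   23.6] q6 45 q1 -21 F [ 0.4  0.3 -0.6] open 0.0856
[[400.78071528 245.81950149]] [[368.84246304 188.80078041]]
```

View pics/t3.png

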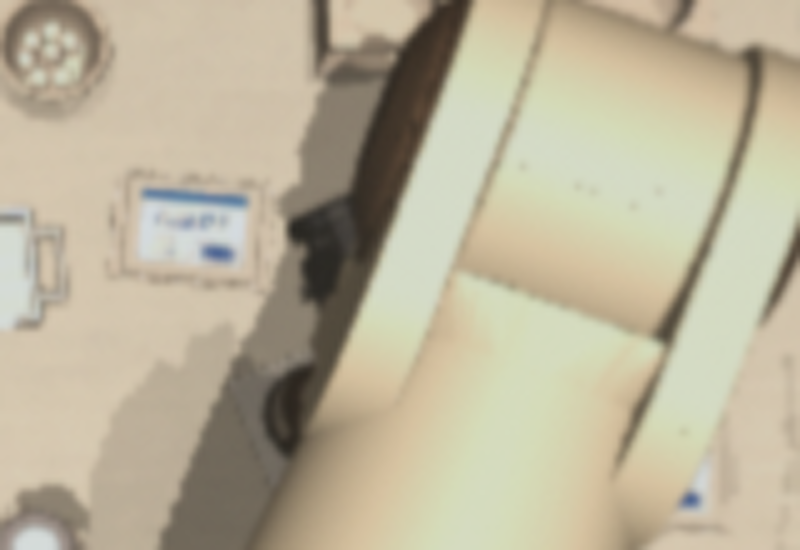

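View pics/s3.png

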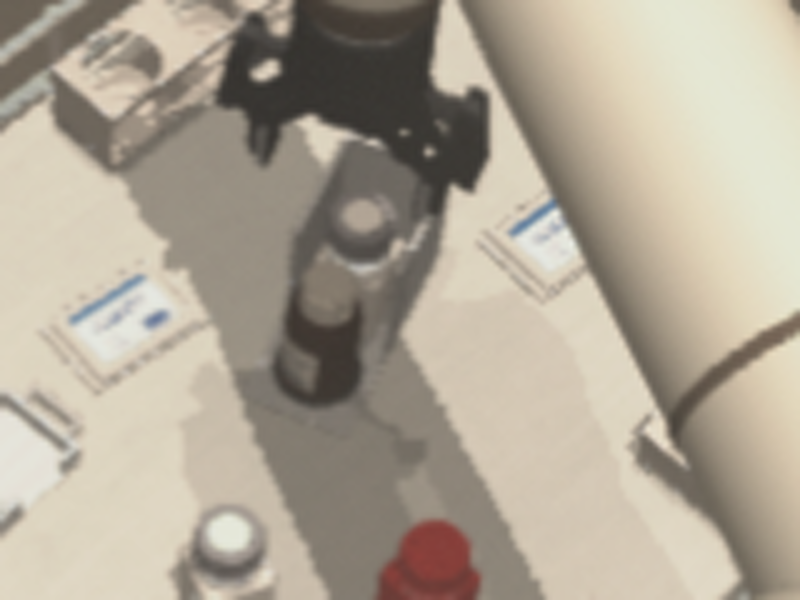

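Request:
play_rows(moves=[[[0, 0, 0], [0.004, 0.02, -0.0065], 100], [[0, 0, 0], [0.004, 0.06, -0.0065], 100], [[0, 0, 0], [0.004, 0.1, -0.0065], 100], [[0, 0, 0], [0.004, 0.13, -0.0065], 100], [[0, 0, 0], [0.004, 0.156, -0.0065], 100]])

```text
time: 2.95
ee_pos: [0.513, -0.1995, 0.0439]
tcp_rot: [-90.0, 0.0, 23.7]
wrist_force: [-0.3, -0.3, -0.4]
opening: 0.0857
```

Request:
play_rows(moves=[[[0, 0, 0], [0, 0, 0], 40], [[0, 0, 0], [0, 0, 0], 40], [[0, 0, 0], [0, 0, 0], 40], [[0, 0, 0], [0, 0, 0], 40], [[0, 0, 0], [0, 0, 0], 40]])

```text
time: 3.45
ee_pos: [0.515, -0.2011, 0.0478]
tcp_rot: [-90.1, -0.2, 23.7]
wrist_force: [-0.5, 0.8, 7.4]
opening: 0.0439
```

```bash
python3 go.py .5135 -.201 .045 23.5; python3 - <<'E'
from h import *
s=camera("side");crop(s,"s4",300,150,160,120,5)
E
```

```text
t3.45 turn [0.1 0.2 0.2] shift [-0.0013  0.0028  0.0007] | pos [ 0.515  -0.2011  0.0478] rot [-90.1  -0.2  23.7] q6 45 q1 -21 F [-0.5  0.8  7.4] open 0.0439
```

View pics/s4.png

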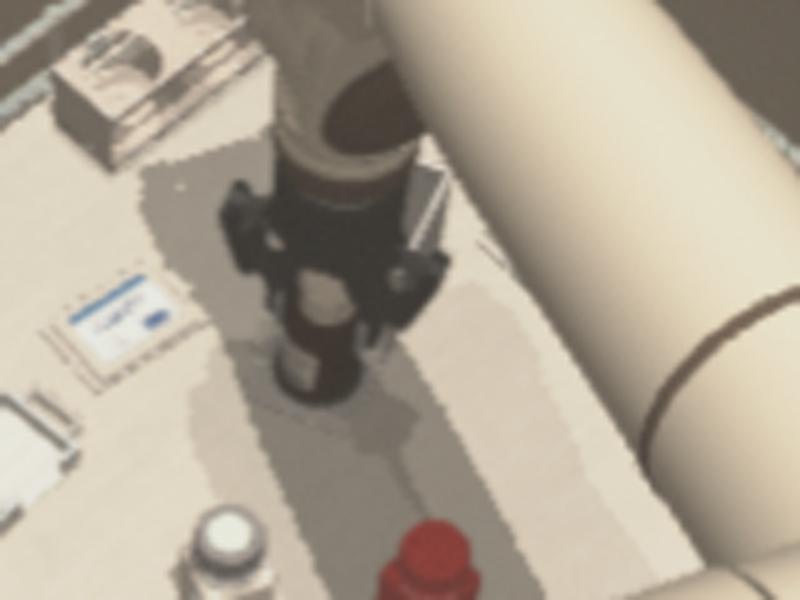

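Request:
play_rows(moves=[[[0, 0, 0], [0, -0.015, 0], 40], [[0, 0, 0], [0, -0.04, 0], 40], [[0, 0, 0], [0, -0.07, 0], 40], [[0, 0, 0], [0, -0.09, 0], 40], [[0, 0, 0], [0, -0.09, 0], 40]])

```text
time: 4.0
ee_pos: [0.5152, -0.2015, 0.1399]
tcp_rot: [-90.2, -0.2, 23.7]
wrist_force: [0.1, -0.7, -1.6]
opening: 0.0439
```

```bash
python3 go.py .4 -.24 .13 23.6
```

```text
t4.00 turn [0.2 0.1 0.2] shift [-0.121   0.0093  0.011 ] | pos [ 0.5152 -0.2015  0.1399] rot [-90.2  -0.2  23.7] q6 45 q1 -21 F [ 0.1 -0.7 -1.6] open 0.0439
```

Request:
play_rows(moves=[[[0, 0, 0], [-0.025, 0, 0.002], 40], [[0, 0, 0], [-0.06, 0, 0.006], 40], [[0, 0, 0], [-0.1, 0, 0.01], 40], [[0, 0, 0], [-0.121, 0, 0.011], 40], [[0, 0, 0], [-0.121, 0, 0.011], 40]])

```text
time: 4.5
ee_pos: [0.3964, -0.2399, 0.1354]
tcp_rot: [-90.0, 0.0, 23.5]
wrist_force: [0.2, -0.3, -0.5]
opening: 0.044
```

Request:
play_rows(moves=[[[0, 0, 0], [0, 0.03, 0], 40], [[0, 0, 0], [0, 0.06, 0], 40], [[0, 0, 0], [0, 0.08, 0], 40], [[0, 0, 0], [0, 0.086, 0], 40], [[0, 0, 0], [0, 0.086, 0], 40]])

```text
time: 5.0
ee_pos: [0.3984, -0.2389, 0.0487]
tcp_rot: [-89.9, 0.0, 23.7]
wrist_force: [0.2, -0.3, -0.3]
opening: 0.0441
```

Request:
play_rows(moves=[[[0, 0, 0], [0, 0.002, 0], 40], [[0, 0, 0], [0, 0.004, 0], 40], [[0, 0, 0], [0, 0.005, 0], 40], [[0, 0, 0], [0, 0.005, 0], 40], [[0, 0, 0], [0, 0.005, 0], 40]])

```text
time: 5.5
ee_pos: [0.3988, -0.2395, 0.0448]
tcp_rot: [-90.0, -0.0, 23.7]
wrist_force: [0.3, -0.1, 1.3]
opening: 0.0441
```

Request:
play_rows(moves=[[[0, 0, 0], [0, 0, 0], 60], [[0, 0, 0], [0, 0, 0], 75], [[0, 0, 0], [0, 0, 0], 100], [[0, 0, 0], [0, 0, 0], 100], [[0, 0, 0], [0, -0.02, 0], 100]])

```text
time: 6.0
ee_pos: [0.3972, -0.2386, 0.0623]
tcp_rot: [-89.8, 0.1, 23.7]
wrist_force: [0.6, 0.0, -0.5]
opening: 0.085
```

Request:
play_rows(moves=[[[0, 0, 0], [0, -0.04, 0], 100], [[0, 0, 0], [0, -0.08, 0], 100], [[0, 0, 0], [0, -0.12, 0], 50], [[0, 0, 0], [0, -0.12, 0], 0], [[0, 0, 0], [0, -0.12, 0], 0]])

```text
time: 6.5
ee_pos: [0.3989, -0.2396, 0.185]
tcp_rot: [-90.1, -0.1, 23.7]
wrist_force: [0.2, -0.0, -1.5]
opening: 0.0438
```

```bash
python3 go.py .535 -.2495 .18 -66.5; python3 - <<'E'
from h import *
t=camera("top");s=camera("side");crop(s,"s5",300,150,160,120,5);crop(t,"t5",330,170,160,110,5)
E
```

```text
t6.50 turn [ 0.  90.2  0.1] shift [ 0.1207  0.0052 -0.0637] | pos [ 0.3989 -0.2396  0.185 ] rot [-90.1  -0.1  23.7] q6 35 q1 -31 F [ 0.2 -0.  -1.5] open 0.0438
```

View pics/s5.png

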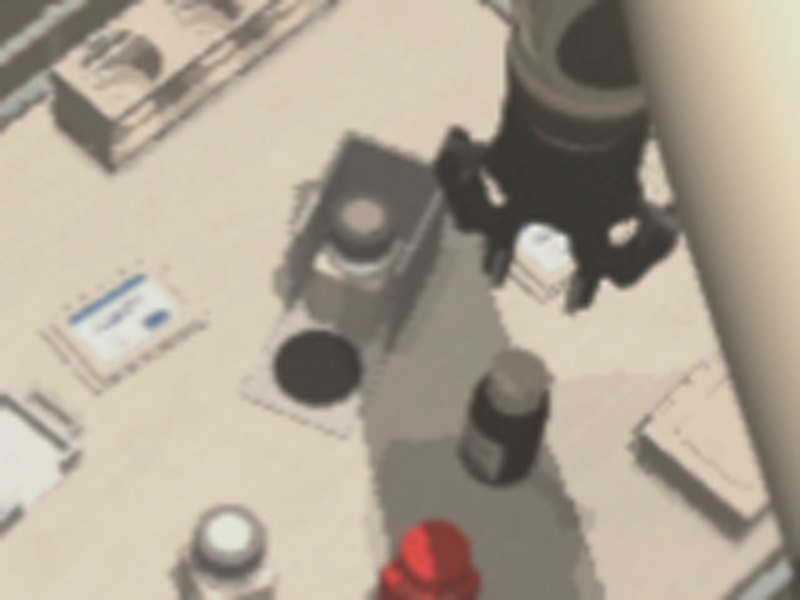

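View pics/t5.png

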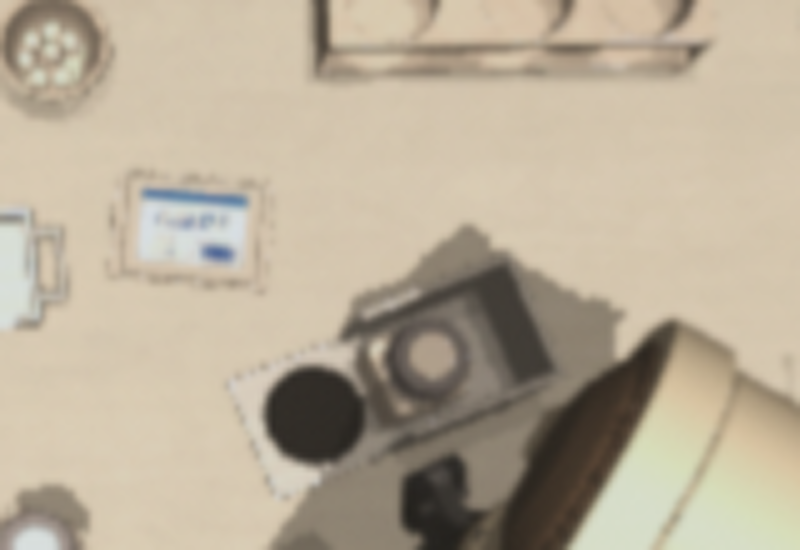

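```bash
python3 - <<'E'
from h import *
t=camera("top");s=camera("side")
for n,c,x0,y0,roi in(("t",t,330,170,(255,355,370,470)),("s",s,300,150,(265,320,375,415))):
    g=cv2.cvtColor(c["img"],cv2.COLOR_RGB2GRAY);g=cv2.resize(g[y0:y0+120,x0:x0+160],None,fx=5,fy=5,interpolation=cv2.INTER_CUBIC)
    m=np.zeros_like(g);a,b,cc,d=roi;m[b:d,a:cc]=(g[b:d,a:cc]<85)*255
    n_,l,st,ce=cv2.connectedComponentsWithStats(m);i=1+st[1:,4].argmax();uv=(ce[i]+.5)/5-.5+[x0,y0];print(n,st[i],uv,plane(c,[uv],.003)[0])
T2=lambda X,Y:(330+(X+.5)/5-.5,170+(Y+.5)/5-.5);S=lambda X,Y:(300+(X+.5)/5-.5,150+(Y+.5)/5-.5)
print(tri(t,T2(433,355),s,S(363,216)),tri(t,T2(427,357),s,S(360,222)))
E
```

```text
t [ 267  368  103   95 7311] [392.82158391 252.62005198] [ 0.51536378 -0.20329128  0.003     ]
s [ 277  333   84   69 4568] [363.31908932 222.96431699] [ 0.51703723 -0.2008143   0.003     ]
(array([ 0.53533275, -0.25014187,  0.09712693]), np.float64(0.0026661429654513736)) (array([ 0.53487842, -0.24760825,  0.09381937]), np.float64(0.002835252341132642))
```

Request:
play_rows(moves=[[[0, 0, 0], [0.04, 0, -0.02], 0], [[0, 0, 0], [0.08, 0, -0.04], 0], [[0, 0, 0], [0.121, 0, -0.064], 0], [[0, 0, 0], [0.121, 0, -0.064], 0], [[0, 0, 0], [0.121, 0, -0.064], 0]])

```text
time: 7.2
ee_pos: [0.5351, -0.249, 0.1817]
tcp_rot: [-89.8, 0.2, 23.7]
wrist_force: [-1.1, -0.5, -0.3]
opening: 0.0001
```

```bash
python3 go.py .536 -.250 .11 23.7;python3 - <<'E'
from h import *
s=camera("side");crop(s,"s6",300,150,160,120,5)
E
```

```text
t7.20 turn [-0.2  0.  -0.2] shift [ 0.0007  0.0717 -0.0015] | pos [ 0.5351 -0.249   0.1817] rot [-89.8   0.2  23.7] q6 41 q1 -25 F [-1.1 -0.5 -0.3] open 0.0001
```

View pics/s6.png

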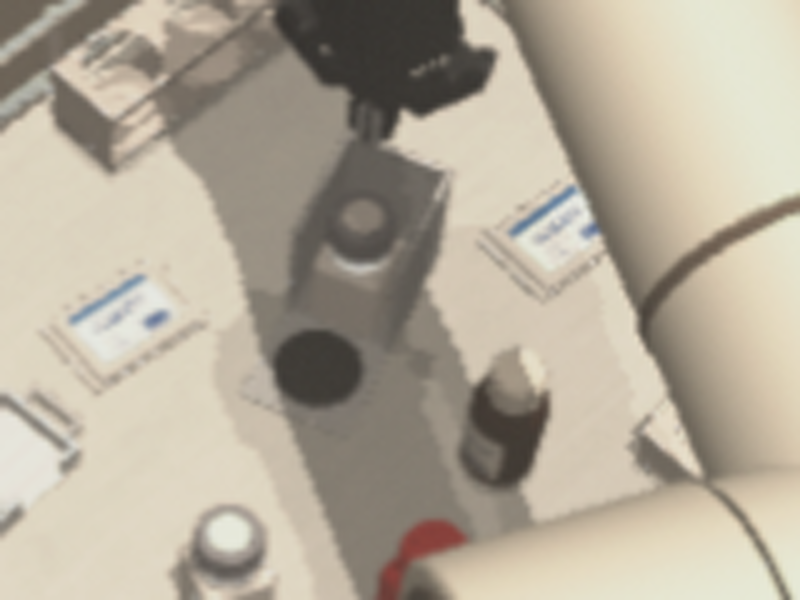

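Request:
play_rows(moves=[[[0, 0, 0], [0, 0.03, -0.001], 0], [[0, 0, 0], [0, 0.055, -0.001], 0], [[0, 0, 0], [0, 0.07, -0.001], 0], [[0, 0, 0], [0, 0.07, -0.001], 0], [[0, 0, 0], [0, 0.07, -0.001], 0]])

```text
time: 7.75
ee_pos: [0.5352, -0.2504, 0.1156]
tcp_rot: [-90.1, -0.0, 23.6]
wrist_force: [-0.2, 1.0, -0.5]
opening: -0.0001
```

Request:
play_rows(moves=[[[0, 0, 0], [0, 0.004, 0], 0], [[0, 0, 0], [0, 0.008, 0], 0], [[0, 0, 0], [0, 0.012, 0], 0], [[0, 0, 0], [0, 0.016, 0], 0], [[0, 0, 0], [0, 0.02, 0], 0]])

```text
time: 8.25
ee_pos: [0.5357, -0.2504, 0.0948]
tcp_rot: [-90.0, -0.0, 23.7]
wrist_force: [-2.1, 1.0, 7.4]
opening: -0.0001
```

Request:
play_rows(moves=[[[0, 0, 0], [0, 0.002, 0], 0], [[0, 0, 0], [0, 0.004, 0], 0], [[0, 0, 0], [0, 0.006, 0], 0], [[0, 0, 0], [0, 0.008, 0], 0], [[0, 0, 0], [0, 0.008, 0], 0]])

```text
time: 8.75
ee_pos: [0.5367, -0.2506, 0.0909]
tcp_rot: [-90.2, -0.2, 23.7]
wrist_force: [-7.9, 4.3, 30.4]
opening: 0.0005
```

Request:
play_rows(moves=[[[0, 0, 0], [0, -0.03, 0], 0], [[0, 0, 0], [0, -0.06, 0], 0], [[0, -8, 0], [0, -0.08, 0], 70], [[0, -16, 0], [0, -0.08, 0], 70], [[0, -24, 0], [0, -0.08, 0], 70]])

```text
time: 9.25
ee_pos: [0.5358, -0.2504, 0.167]
tcp_rot: [-90.1, -0.0, 48.0]
wrist_force: [-0.4, -0.5, -1.1]
opening: 0.043
```

Request:
play_rows(moves=[[[0, -8, 0], [0, 0, 0], 70], [[0, -16, 0], [0, 0, 0], 70], [[0, -24, 0], [0, 0, 0], 70], [[0, -32, 0], [0, 0, 0], 70], [[0, -40, 0], [0, 0, 0], 70]])

```text
time: 9.75
ee_pos: [0.5354, -0.2503, 0.166]
tcp_rot: [-90.0, -0.0, 88.0]
wrist_force: [-0.6, -1.0, -0.4]
opening: 0.0599
```

Request:
play_rows(moves=[[[0, -8, 0], [0, 0, 0], 70], [[0, -16, 0], [0, 0, 0], 70], [[0, -24, 0], [0, 0, 0], 70], [[0, -26, 0], [0, 0, 0], 70], [[0, -26, 0], [0, 0, 0], 70]])

```text
time: 10.25
ee_pos: [0.5354, -0.2503, 0.166]
tcp_rot: [-90.0, -0.0, 113.7]
wrist_force: [0.6, -0.8, -1.3]
opening: 0.0594
```

```bash
python3 go.py .536 -.250 .027 113.5;python3 - <<'E'
from h import *
s=camera("side");crop(s,"s7",300,150,160,120,5)
E
```

```text
t10.25 turn [-0.   0.2  0. ] shift [-0.      0.139  -0.0007] | pos [ 0.5354 -0.2503  0.166 ] rot [-90.   -0.  113.7] q6 -49 q1 -25 F [ 0.6 -0.8 -1.3] open 0.0594
```

View pics/s7.png

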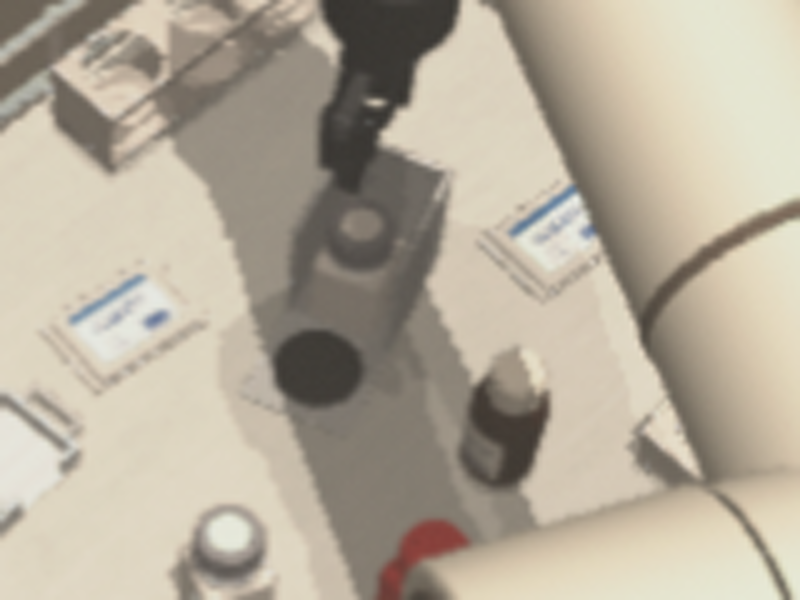

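Request:
play_rows(moves=[[[0, 0, 0], [0, 0.03, 0], 70], [[0, 0, 0], [0, 0.05, 0], 70], [[0, 0, 0], [0, 0.07, 0], 70], [[0, 0, 0], [0, 0.085, 0], 70], [[0, 0, 0], [0, 0.1, 0], 70]])

```text
time: 10.8
ee_pos: [0.5354, -0.2504, 0.0655]
tcp_rot: [-90.0, 0.0, 113.6]
wrist_force: [0.1, 0.3, -0.9]
opening: 0.06
```

Request:
play_rows(moves=[[[0, 0, 0], [0, 0.01, 0], 70], [[0, 0, 0], [0, 0.02, 0], 70], [[0, 0, 0], [0, 0.03, 0], 70], [[0, 0, 0], [0, 0.037, 0], 70], [[0, 0, 0], [0, 0.037, 0], 70]])

```text
time: 11.3
ee_pos: [0.5367, -0.2512, 0.0373]
tcp_rot: [-90.2, 0.4, 113.6]
wrist_force: [-25.2, 15.5, 54.1]
opening: 0.0596
```

Request:
play_rows(moves=[[[0, 0, 0], [0, -0.012, 0], 70], [[0, 0, 0], [0, -0.014, 0], 70], [[0, 0, 0], [0, -0.014, 0], 70], [[0, 0, 0], [0, -0.014, 0], 70], [[0, 0, 0], [0, -0.014, 0], 70]])

```text
time: 11.8
ee_pos: [0.535, -0.2502, 0.0421]
tcp_rot: [-89.9, -0.1, 113.7]
wrist_force: [-0.1, -0.2, -0.1]
opening: 0.06
```

```bash
python3 go.py .536 -.250 .027 113.5;python3 - <<'E'
from h import *
s=camera("side");crop(s,"s8",320,160,100,75,8)
s=camera("top");crop(s,"t8",370,200,100,75,8)
E
```

```text
t11.80 turn [-0.1  0.2  0.1] shift [-0.0003  0.0151 -0.001 ] | pos [ 0.535  -0.2502  0.0421] rot [-8.990e+01 -1.000e-01  1.137e+02] q6 -49 q1 -25 F [-0.1 -0.2 -0.1] open 0.0600
```

View pics/s8.png

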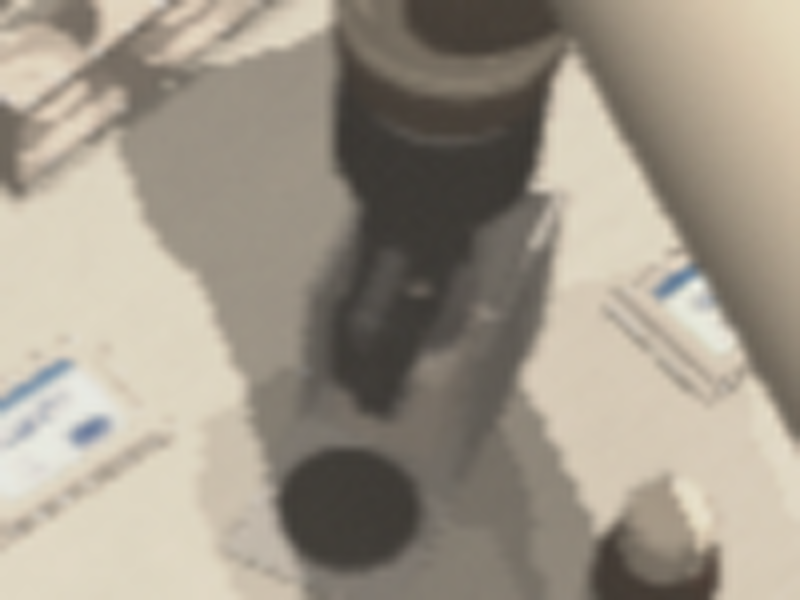

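View pics/t8.png

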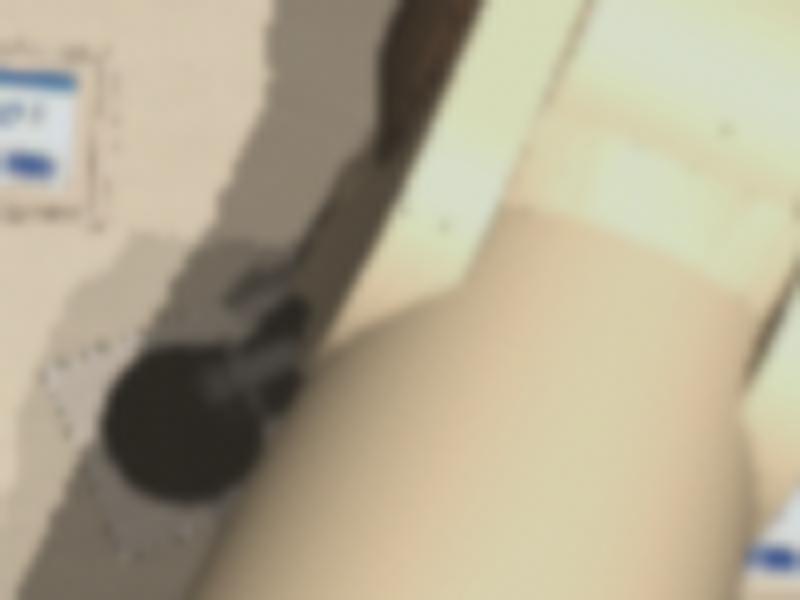

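Request:
play_rows(moves=[[[0, 0, 0], [0, 0, 0], 58], [[0, 0, 0], [0, 0, 0], 58], [[0, 0, 0], [0, 0, 0], 58], [[0, 0, 0], [0, 0.003, 0], 58], [[0, 0, 0], [0, 0.006, 0], 58]])

```text
time: 12.4
ee_pos: [0.5355, -0.2503, 0.0372]
tcp_rot: [-90.0, 0.0, 113.7]
wrist_force: [-2.7, 4.6, 7.2]
opening: 0.0497
```

Request:
play_rows(moves=[[[0, 0, 0], [0, -0.002, 0], 58], [[0, 0, 0], [0, -0.004, 0], 58], [[0, 0, 0], [0, -0.004, 0], 52], [[0, 0, 0], [0, -0.004, 0], 45], [[0, 0, 0], [0, -0.004, 0], 42]], grip_force=60)

```text
time: 12.9
ee_pos: [0.5358, -0.2505, 0.0422]
tcp_rot: [-90.1, 0.0, 113.7]
wrist_force: [-0.9, 0.8, 5.3]
opening: 0.0428
```

Request:
play_rows(moves=[[[0, 0, 0], [0, 0, 0], 40], [[0, 0, 0], [0, 0, 0], 40], [[0, 0, 0], [0, 0, 0], 40], [[0, 0, 0], [0, 0, 0], 40], [[0, 0, 0], [0, 0, 0], 40]])

```text
time: 13.4
ee_pos: [0.5358, -0.2505, 0.0422]
tcp_rot: [-90.1, 0.1, 113.7]
wrist_force: [-0.5, 1.0, 6.5]
opening: 0.0429
```

Request:
play_rows(moves=[[[0, 0, 0], [0, -0.004, 0], 40], [[0, 0, 0], [0, -0.008, 0], 40], [[0, 0, 0], [0, -0.014, 0], 40], [[0, 0, 0], [0, -0.022, 0], 40], [[0, 0, 0], [0, -0.03, 0], 40]])

```text
time: 13.9
ee_pos: [0.5354, -0.2503, 0.072]
tcp_rot: [-90.0, 0.0, 113.7]
wrist_force: [-0.1, 0.1, -1.3]
opening: 0.0427
```

Request:
play_rows(moves=[[[0, 0, 0], [0, -0.02, 0], 40], [[0, 0, 0], [0, -0.05, 0], 40], [[0, 0, 0], [0, -0.08, 0], 40], [[0, 0, 0], [0, -0.11, 0], 40], [[0, 0, 0], [0, -0.12, 0], 40]])

```text
time: 14.4
ee_pos: [0.5363, -0.2508, 0.1953]
tcp_rot: [-90.2, 0.2, 113.7]
wrist_force: [-0.1, 0.5, -0.7]
opening: 0.0431
```

```bash
python3 go.py .5929 -.0182 .18 4.5;python3 - <<'E'
from h import *
s=camera("side");crop(s,"s9",300,120,160,120,5)
E
```

```text
t14.40 turn [  0.3 109.2   0. ] shift [ 0.1904  0.0151 -0.1451] | pos [ 0.5363 -0.2508  0.1953] rot [-90.2   0.2 113.7] q6 -49 q1 -25 F [-0.1  0.5 -0.7] open 0.0431
```

View pics/s9.png

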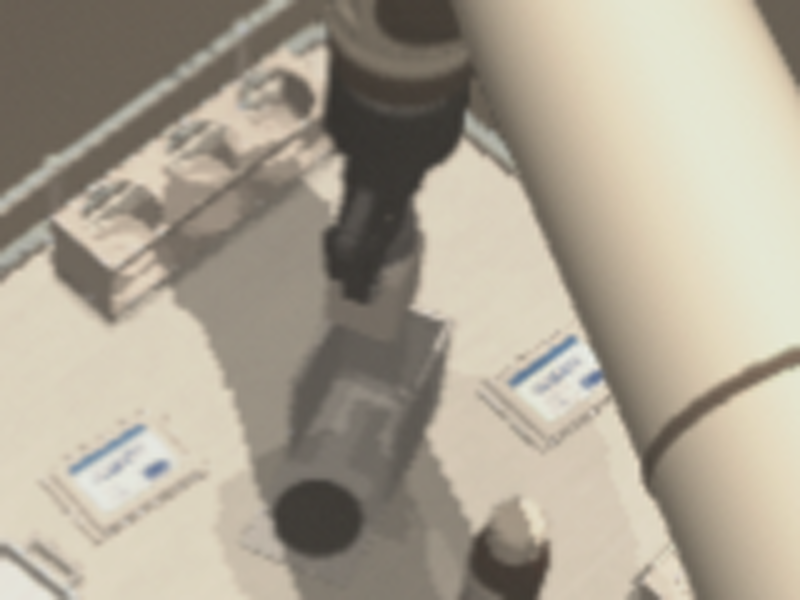

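Request:
play_rows(moves=[[[0, 8, 0], [0.01, 0, -0.008], 40], [[0, 16, 0], [0.025, 0, -0.02], 40], [[0, 24, 0], [0.045, 0, -0.035], 40], [[0, 32, 0], [0.065, 0, -0.05], 40], [[0, 40, 0], [0.08, 0, -0.06], 40]])

```text
time: 14.95
ee_pos: [0.5581, -0.1516, 0.1896]
tcp_rot: [-89.9, -0.0, 73.4]
wrist_force: [-0.8, -0.3, -3.3]
opening: 0.0429
```

```bash
python3 go.py .5929 -.0182 .18 4.5
```

```text
t14.95 turn [-0.1 68.9 -0.1] shift [0.1377 0.0096 0.0049] | pos [ 0.5581 -0.1516  0.1896] rot [-89.9  -0.   73.4] q6 1 q1 -15 F [-0.8 -0.3 -3.3] open 0.0429
```

Request:
play_rows(moves=[[[0, 8, 0], [0.02, 0, 0], 40], [[0, 16, 0], [0.04, 0, 0], 40], [[0, 24, 0], [0.06, 0, 0.001], 40], [[0, 32, 0], [0.085, 0, 0.002], 40], [[0, 40, 0], [0.11, 0, 0.003], 40]])

```text
time: 15.45
ee_pos: [0.5861, -0.0457, 0.1896]
tcp_rot: [-89.9, 0.1, 33.3]
wrist_force: [0.3, -0.1, -2.6]
opening: 0.0428
```

```bash
python3 go.py .5929 -.0182 .18 4.5
```

```text
t15.45 turn [-0.  28.8 -0.1] shift [0.0208 0.0096 0.0192] | pos [ 0.5861 -0.0457  0.1896] rot [-89.9   0.1  33.3] q6 52 q1 -4 F [ 0.3 -0.1 -2.6] open 0.0428
```

Request:
play_rows(moves=[[[0, 8, 0], [0.01, 0.005, 0.008], 40], [[0, 16, 0], [0.021, 0.01, 0.019], 40], [[0, 24, 0], [0.021, 0.02, 0.019], 40], [[0, 29, 0], [0.021, 0.03, 0.019], 40], [[0, 29, 0], [0.021, 0.04, 0.019], 40]])

```text
time: 15.95
ee_pos: [0.5928, -0.0189, 0.1493]
tcp_rot: [-90.0, 0.1, 4.6]
wrist_force: [0.4, -0.6, -1.9]
opening: 0.0426
```

```bash
python3 go.py .5929 -.0182 .065 4.5;python3 - <<'E'
from h import *
s=camera("side");crop(s,"s10",230,160,160,120,5)
s=camera("top");crop(s,"t10",240,180,160,110,5)
E
```

```text
t15.95 turn [-0.   0.1 -0.1] shift [0.0003 0.0843 0.0007] | pos [ 0.5928 -0.0189  0.1493] rot [-90.    0.1   4.6] q6 84 q1 -2 F [ 0.4 -0.6 -1.9] open 0.0426
```

View pics/s10.png

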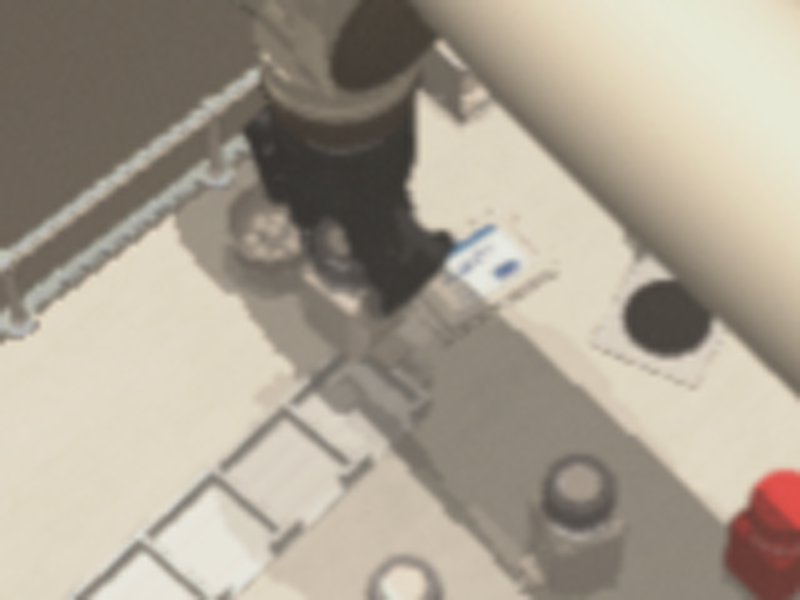

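View pics/t10.png

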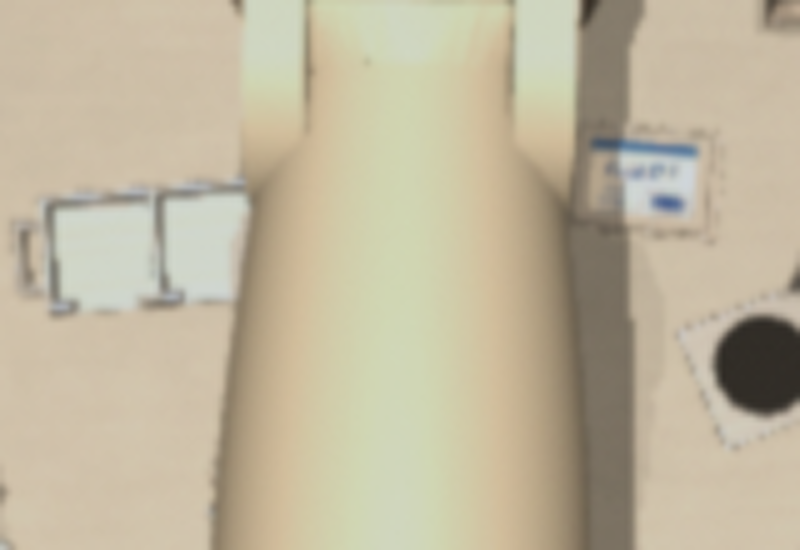

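Request:
play_rows(moves=[[[0, 0, 0], [0, 0.02, 0], 40], [[0, 0, 0], [0, 0.045, 0], 40], [[0, 0, 0], [0, 0.065, 0], 40], [[0, 0, 0], [0, 0.081, 0], 40], [[0, 0, 0], [0, 0.081, 0], 40]])

```text
time: 16.55
ee_pos: [0.5918, -0.0192, 0.0678]
tcp_rot: [-90.0, 0.2, 4.8]
wrist_force: [0.1, 0.2, -2.1]
opening: 0.0427
```

```bash
python3 go.py .5929 -.0182 .042 4.5;python3 - <<'E'
from h import *
s=camera("side");crop(s,"s11",260,190,80,60,10)
p=get_obs()["ee_pos"]
from numpy import cos,sin,radians as r
y=r(4.5);X=np.array([cos(y),sin(y),0]);Y=np.array([-sin(y),cos(y),0]);u=p-[0,0,.039]
for a,b in((-22,-22),(-22,22),(22,22),(-38,-10),(-38,10)): print(a,b,((proj(s,[u+X*a/1e3+Y*b/1e3])[0]-[260,190]+.5)*10-.5).round())
E
```

```text
t16.55 turn [-0.   0.3 -0.2] shift [0.0012 0.0258 0.0009] | pos [ 0.5918 -0.0192  0.0678] rot [-90.    0.2   4.8] q6 83 q1 -2 F [ 0.1  0.2 -2.1] open 0.0427
-22 -22 [532. 479.]
-22 22 [430. 575.]
22 22 [322. 487.]
-38 -10 [544. 537.]
-38 10 [498. 581.]
```

View pics/s11.png

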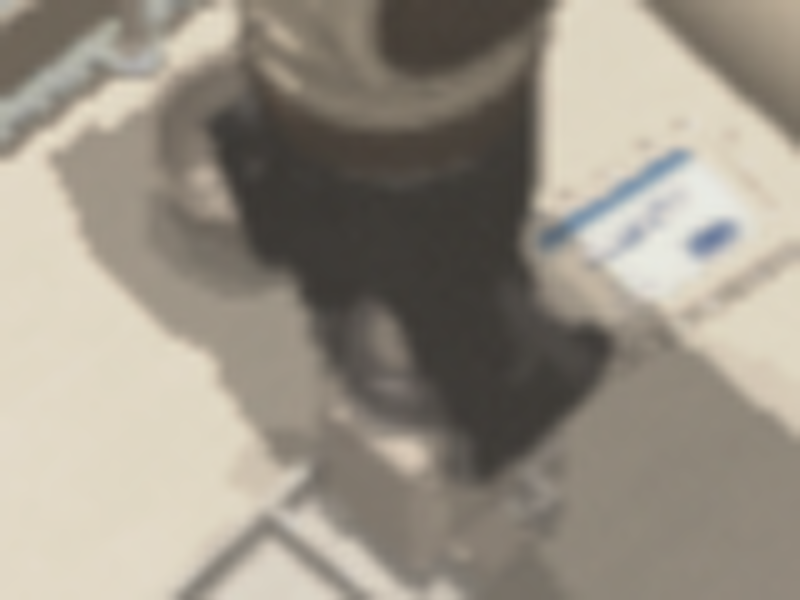

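Request:
play_rows(moves=[[[0, 0, 0], [0.001, 0.006, 0.001], 40], [[0, 0, 0], [0.001, 0.012, 0.001], 40], [[0, 0, 0], [0.001, 0.018, 0.001], 40], [[0, 0, 0], [0.001, 0.022, 0.001], 40], [[0, 0, 0], [0.001, 0.024, 0.001], 40]])

```text
time: 17.1
ee_pos: [0.594, -0.018, 0.0457]
tcp_rot: [-90.0, 0.0, 4.7]
wrist_force: [0.2, 0.1, -1.4]
opening: 0.0427
```

Request:
play_rows(moves=[[[0, 0, 0], [0, 0.001, 0], 40], [[0, 0, 0], [0, 0.002, 0], 40], [[0, 0, 0], [0, 0.003, 0], 40], [[0, 0, 0], [0, 0.0035, 0], 40], [[0, 0, 0], [0, 0.0035, 0], 40]])

```text
time: 17.6
ee_pos: [0.5942, -0.018, 0.0428]
tcp_rot: [-90.0, -0.0, 4.7]
wrist_force: [-0.4, -0.1, -2.5]
opening: 0.0429
```

Request:
play_rows(moves=[[[0, 0, 0], [0, 0.001, 0], 40], [[0, 0, 0], [0, 0.0015, 0], 40], [[0, 0, 0], [0, 0.0015, 0], 50], [[0, 0, 0], [0, 0.0015, 0], 60], [[0, 0, 0], [0, 0.0015, 0], 70]])

```text
time: 18.1
ee_pos: [0.5944, -0.018, 0.0414]
tcp_rot: [-90.0, -0.0, 4.7]
wrist_force: [-0.6, -0.0, 0.8]
opening: 0.0598
```

Request:
play_rows(moves=[[[0, 0, 0], [0, 0, 0], 75], [[0, 0, 0], [0, -0.02, 0], 75], [[0, 0, 0], [0, -0.05, 0], 75], [[0, 0, 0], [0, -0.09, 0], 75], [[0, 0, 0], [0, -0.13, 0], 75]])

```text
time: 18.6
ee_pos: [0.5938, -0.018, 0.1723]
tcp_rot: [-90.0, 0.0, 4.7]
wrist_force: [0.7, 1.1, 0.0]
opening: 0.0639
```

```bash
python3 go.py .438 -.046 .18 71.6;python3 - <<'E'
from h import *
s=camera("side");crop(s,"s12",260,190,100,75,8)
E
```

```text
t18.60 turn [ -0.  -66.9  -0. ] shift [-0.1576 -0.0076 -0.0152] | pos [ 0.5938 -0.018   0.1723] rot [-90.    0.    4.7] q6 84 q1 -2 F [0.7 1.1 0. ] open 0.0639
```

View pics/s12.png

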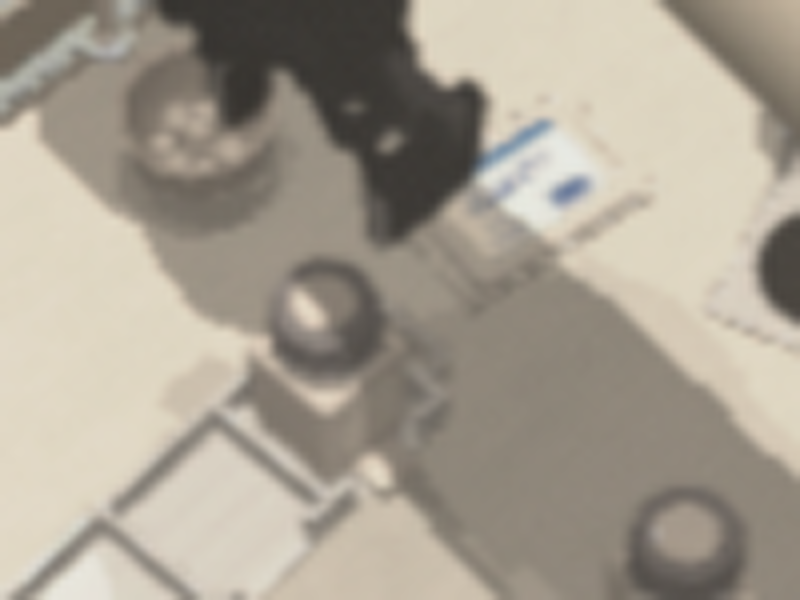

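```bash
python3 go.py .3988 -.2395 .175 23.7
```

```text
t18.65 turn [  0.1 -19.    0.5] shift [-0.2143  0.0034 -0.2047] | pos [ 0.5958 -0.0181  0.18  ] rot [-90.1  -0.5   4.7] q6 84 q1 -2 F [-2.7 -0.1  4.7] open 0.0638
```

Request:
play_rows(moves=[[[0, -4, 0], [-0.035, 0, -0.033], 100], [[0, -8, 0], [-0.07, 0, -0.066], 100], [[0, -12, 0], [-0.1, 0, -0.097], 100], [[0, -16, 0], [-0.13, 0, -0.125], 100], [[0, -19, 0], [-0.155, 0, -0.15], 100]])

```text
time: 19.15
ee_pos: [0.4505, -0.1813, 0.1712]
tcp_rot: [-90.0, -0.0, 23.8]
wrist_force: [1.2, 0.7, -0.3]
opening: 0.0857
```

```bash
python3 go.py .3988 -.2395 .175 23.7
```

```text
t19.15 turn [0.  0.1 0. ] shift [-0.0708 -0.0038 -0.0324] | pos [ 0.4505 -0.1813  0.1712] rot [-90.   -0.   23.8] q6 44 q1 -22 F [ 1.2  0.7 -0.3] open 0.0857
```

Request:
play_rows(moves=[[[0, 0, 0], [-0.03, 0, -0.015], 100], [[0, 0, 0], [-0.06, 0, -0.028], 100], [[0, 0, 0], [-0.071, 0, -0.0325], 100], [[0, 0, 0], [-0.071, 0, -0.0325], 100], [[0, 0, 0], [-0.071, 0, -0.0325], 100]])

```text
time: 19.65
ee_pos: [0.4004, -0.2381, 0.1712]
tcp_rot: [-90.0, -0.0, 23.6]
wrist_force: [0.6, 0.4, 0.3]
opening: 0.0855
```

```bash
python3 go.py .3988 -.2395 .0448 23.7;python3 - <<'E'
from h import *
s=camera("side");crop(s,"s13",320,180,100,75,8)
T=lambda X,Y:(320+(X+.5)/8-.5,180+(Y+.5)/8-.5)
m=(s["img"][:,:,0]<0)
print(proj(s,[[.3988,-.2395,.1]]))
E
```

```text
t19.65 turn [ 0.  -0.1  0. ] shift [-0.002   0.1264 -0.0006] | pos [ 0.4004 -0.2381  0.1712] rot [-90.   -0.   23.6] q6 36 q1 -31 F [0.6 0.4 0.3] open 0.0855
[[403.98010854 223.36347837]]
```

View pics/s13.png

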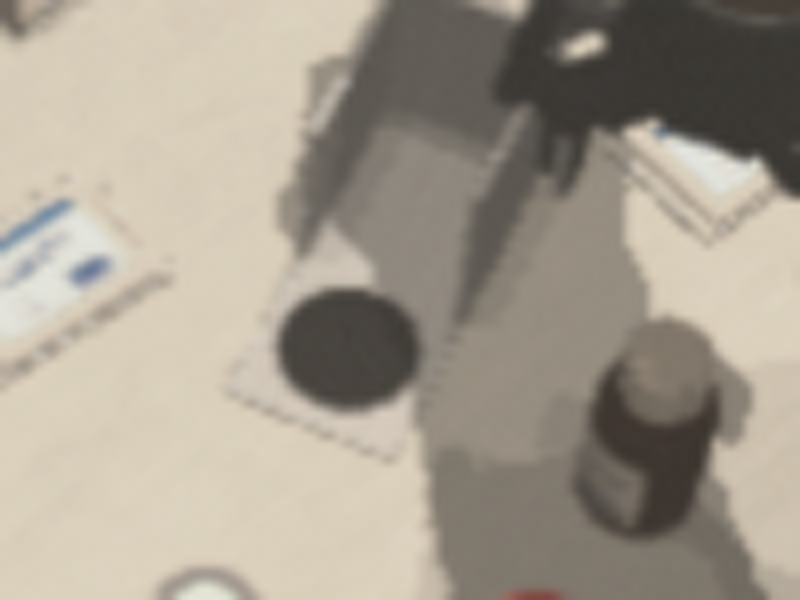

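Request:
play_rows(moves=[[[0, 0, 0], [-0.002, 0.04, -0.001], 100], [[0, 0, 0], [-0.002, 0.075, -0.001], 100], [[0, 0, 0], [-0.002, 0.105, -0.001], 100], [[0, 0, 0], [-0.002, 0.123, -0.001], 100], [[0, 0, 0], [-0.002, 0.123, -0.001], 100]])

```text
time: 20.2
ee_pos: [0.3977, -0.2384, 0.0456]
tcp_rot: [-89.8, 0.1, 23.8]
wrist_force: [0.2, -0.5, -0.1]
opening: 0.0856
```

Request:
play_rows(moves=[[[0, 0, 0], [0, 0, 0], 60], [[0, 0, 0], [0, 0, 0], 45], [[0, 0, 0], [0, 0, 0], 40], [[0, 0, 0], [0, 0, 0], 40], [[0, 0, 0], [0, 0, 0], 40]], grip_force=40)

```text
time: 20.7
ee_pos: [0.3993, -0.2405, 0.05]
tcp_rot: [-90.1, -0.1, 23.7]
wrist_force: [-0.9, 1.0, 6.2]
opening: 0.0436
```

Request:
play_rows(moves=[[[0, 0, 0], [0, -0.01, 0], 40], [[0, 0, 0], [0, -0.03, 0], 40], [[0, 0, 0], [0, -0.06, 0], 40], [[0, 0, 0], [0, -0.08, 0], 40], [[0, 0, 0], [0, -0.08, 0], 40]])

```text
time: 21.2
ee_pos: [0.3998, -0.2409, 0.1321]
tcp_rot: [-90.3, -0.2, 23.7]
wrist_force: [-0.7, 0.2, -1.3]
opening: 0.0436
```

```bash
python3 go.py .516 -.202 .12 23.7
```

```text
t21.20 turn [ 0.3 -0.   0.2] shift [ 0.122   0.0125 -0.0109] | pos [ 0.3998 -0.2409  0.1321] rot [-90.3  -0.2  23.7] q6 35 q1 -31 F [-0.7  0.2 -1.3] open 0.0436
```

Request:
play_rows(moves=[[[0, 0, 0], [0.025, 0, -0.002], 40], [[0, 0, 0], [0.06, 0, -0.005], 40], [[0, 0, 0], [0.1, 0, -0.009], 40], [[0, 0, 0], [0.121, 0, -0.011], 40], [[0, 0, 0], [0.121, 0, -0.011], 40]])

```text
time: 21.7
ee_pos: [0.5153, -0.2005, 0.127]
tcp_rot: [-89.9, 0.0, 23.8]
wrist_force: [-1.0, 0.7, -1.2]
opening: 0.0432
```

Request:
play_rows(moves=[[[0, 0, 0], [0, 0.02, 0], 40], [[0, 0, 0], [0, 0.045, 0], 40], [[0, 0, 0], [0, 0.062, 0], 40], [[0, 0, 0], [0, 0.068, 0], 40], [[0, 0, 0], [0, 0.068, 0], 40]])

```text
time: 22.2
ee_pos: [0.5127, -0.2016, 0.0595]
tcp_rot: [-89.9, 0.1, 23.6]
wrist_force: [0.1, 0.6, -1.3]
opening: 0.0436
```

```bash
python3 go.py .5155 -.2015 .053 23.7
```

```text
t22.20 turn [-0.1 -0.1 -0.1] shift [ 0.0026  0.0065 -0.001 ] | pos [ 0.5127 -0.2016  0.0595] rot [-89.9   0.1  23.6] q6 45 q1 -21 F [ 0.1  0.6 -1.3] open 0.0436
```

Request:
play_rows(moves=[[[0, 0, 0], [0.001, 0.002, 0], 40], [[0, 0, 0], [0.002, 0.004, 0], 40], [[0, 0, 0], [0.002, 0.006, 0], 40], [[0, 0, 0], [0.002, 0.007, 0], 40], [[0, 0, 0], [0.002, 0.007, 0], 40]])

```text
time: 22.7
ee_pos: [0.5155, -0.2008, 0.0533]
tcp_rot: [-90.0, 0.0, 23.7]
wrist_force: [-0.1, -0.1, -1.3]
opening: 0.0434
```

Request:
play_rows(moves=[[[0, 0, 0], [0, 0.001, 0], 40], [[0, 0, 0], [0, 0.002, 0], 40], [[0, 0, 0], [0, 0.002, 0], 60], [[0, 0, 0], [0, 0.002, 0], 80], [[0, 0, 0], [0, 0.002, 0], 100]])

```text
time: 23.2
ee_pos: [0.5156, -0.2008, 0.0512]
tcp_rot: [-90.0, 0.0, 23.7]
wrist_force: [0.0, -0.1, 0.0]
opening: 0.078
```

Request:
play_rows(moves=[[[0, 0, 0], [0, 0, 0], 100], [[0, 0, 0], [0, -0.02, 0], 100], [[0, 0, 0], [0, -0.05, 0], 100], [[0, 0, 0], [0, -0.09, 0], 100], [[0, 0, 0], [0, -0.12, 0], 50]])

```text
time: 23.7
ee_pos: [0.5157, -0.2008, 0.1734]
tcp_rot: [-90.0, -0.0, 23.7]
wrist_force: [0.6, 0.2, 0.4]
opening: 0.0729
```

Request:
play_rows(moves=[[[0, 0, 0], [-0.01, 0, 0.04], 0], [[0, 0, 0], [-0.02, 0, 0.08], 0], [[0, 0, 0], [-0.025, 0, 0.12], 0], [[0, 0, 0], [-0.03, 0, 0.15], 0], [[0, 0, 0], [-0.03, 0, 0.15], 0]])

```text
time: 24.2
ee_pos: [0.4265, -0.0734, 0.1718]
tcp_rot: [-90.0, -0.0, 23.8]
wrist_force: [0.6, -0.4, -0.9]
opening: -0.0002
```

```bash
python3 go.py .438 -.046 .18 23.7;python3 - <<'E'
from h import *
s=camera("side");crop(s,"s14",240,150,160,120,5)
s=camera("top");crop(s,"t14",220,180,200,130,4)
E
```

```text
t24.20 turn [-0.   0.1  0. ] shift [ 0.0216 -0.0082  0.0204] | pos [ 0.4265 -0.0734  0.1718] rot [-90.   -0.   23.8] q6 56 q1 -10 F [ 0.6 -0.4 -0.9] open -0.0002
```

View pics/s14.png

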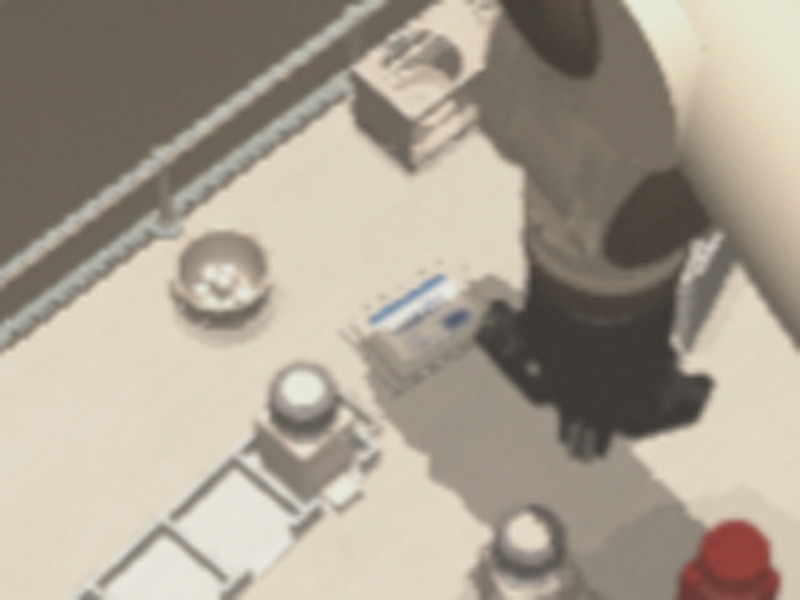

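View pics/t14.png

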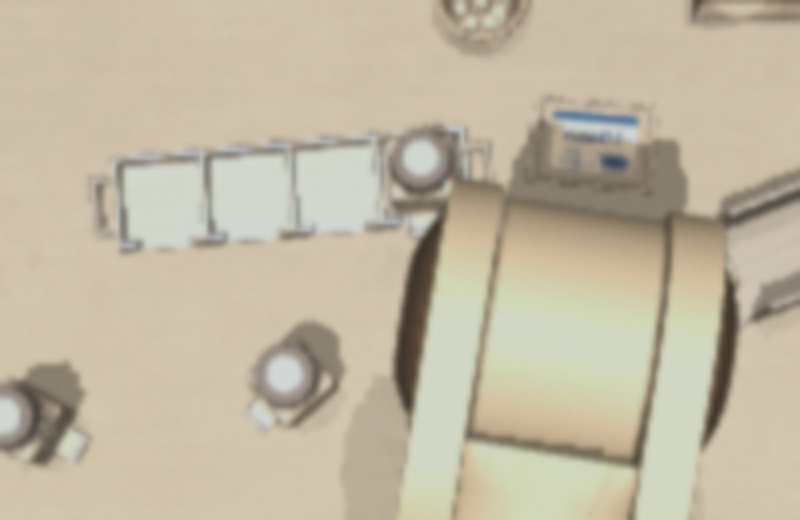

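Request:
play_rows(moves=[[[0, 0, 0], [0.011, 0.015, 0.01], 0], [[0, 0, 0], [0.022, 0.03, 0.02], 0], [[0, 0, 0], [0.022, 0.05, 0.02], 0], [[0, 0, 0], [0.022, 0.058, 0.02], 0], [[0, 0, 0], [0.022, 0.058, 0.02], 0]])

```text
time: 24.8
ee_pos: [0.4397, -0.0489, 0.1121]
tcp_rot: [-89.9, 0.1, 23.6]
wrist_force: [-0.7, 0.4, 0.4]
opening: 0.0
```

```bash
python3 go.py .4385 -.046 .09 23.7;python3 - <<'E'
from h import *
s=camera("side");crop(s,"s15",300,210,80,60,10)
E
```

```text
t24.80 turn [-0.1 -0.1 -0.1] shift [0.0001 0.0221 0.0031] | pos [ 0.4397 -0.0489  0.1121] rot [-89.9   0.1  23.6] q6 60 q1 -6 F [-0.7  0.4  0.4] open 0.0000
```

View pics/s15.png

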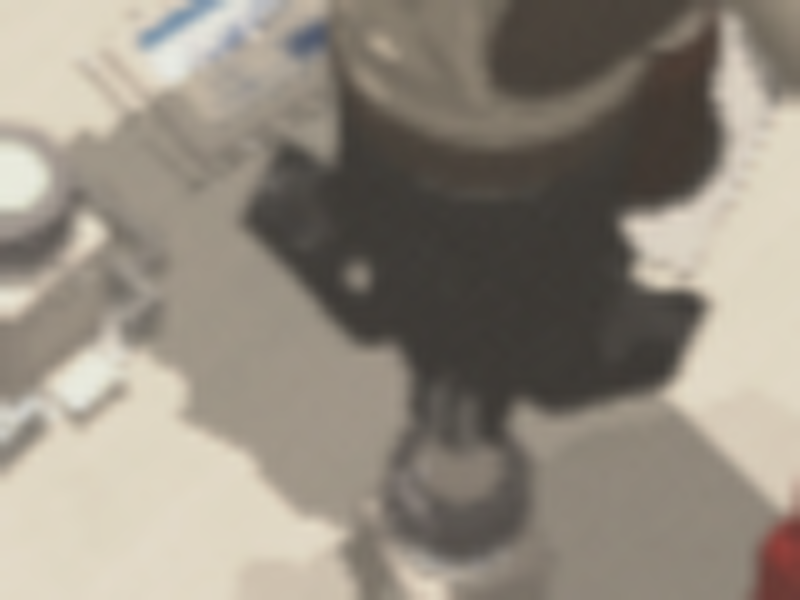

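Request:
play_rows(moves=[[[0, 0, 0], [0, 0.004, 0.003], 0], [[0, 0, 0], [0, 0.008, 0.003], 0], [[0, 0, 0], [0, 0.013, 0.003], 0], [[0, 0, 0], [0, 0.018, 0.003], 0], [[0, 0, 0], [0, 0.022, 0.003], 0]])

```text
time: 25.35
ee_pos: [0.439, -0.0456, 0.0913]
tcp_rot: [-90.0, -0.0, 23.7]
wrist_force: [-1.0, 0.1, 6.9]
opening: -0.0002
```

Request:
play_rows(moves=[[[0, 0, 0], [0, 0.002, 0], 0], [[0, 0, 0], [0, 0.004, 0], 0], [[0, 0, 0], [0, 0.005, 0], 0], [[0, 0, 0], [0, 0.005, 0], 0], [[0, 0, 0], [0, 0.005, 0], 0]])

```text
time: 25.85
ee_pos: [0.4394, -0.0457, 0.088]
tcp_rot: [-90.1, -0.1, 23.7]
wrist_force: [-3.1, -0.6, 14.3]
opening: -0.0
```

Request:
play_rows(moves=[[[0, 0, 0], [0, 0.001, 0], 0], [[0, 0, 0], [0, 0.002, 0], 0], [[0, 0, 0], [0, 0.002, 0], 0], [[0, 0, 0], [0, 0.002, 0], 0], [[0, 0, 0], [0, 0, 0], 0]])

```text
time: 26.35
ee_pos: [0.4396, -0.0457, 0.0882]
tcp_rot: [-90.1, -0.2, 23.7]
wrist_force: [0.2, 1.2, 1.7]
opening: -0.0
```

Request:
play_rows(moves=[[[0, 0, 0], [0, -0.02, 0], 0], [[0, 0, 0], [0, -0.05, 0], 0], [[0, -8, 0], [0, -0.08, 0], 100], [[0, -16, 0], [0, -0.08, 0], 100], [[0, -24, 0], [0, -0.08, 0], 100]])

```text
time: 26.85
ee_pos: [0.4393, -0.0456, 0.1671]
tcp_rot: [-90.1, -0.1, 48.0]
wrist_force: [-1.1, 0.2, 0.2]
opening: 0.0433
```

Request:
play_rows(moves=[[[0, -8, 0], [0, 0, 0], 100], [[0, -16, 0], [0, 0, 0], 100], [[0, -24, 0], [0, 0, 0], 100], [[0, -24, 0], [0, 0, 0], 100], [[0, -24, 0], [0, 0, 0], 100]])

```text
time: 27.35
ee_pos: [0.4388, -0.0456, 0.1661]
tcp_rot: [-90.0, 0.0, 71.4]
wrist_force: [0.1, 0.4, -0.8]
opening: 0.0855
```

```bash
python3 go.py .439 -.046 .024 71.6;python3 - <<'E'
from h import *
s=camera("side");crop(s,"s16",300,210,80,60,10)
E
```

```text
t27.35 turn [-0.  -0.2 -0. ] shift [-0.0003  0.1421 -0.0004] | pos [ 0.4388 -0.0456  0.1661] rot [-90.    0.   71.4] q6 13 q1 -6 F [ 0.1  0.4 -0.8] open 0.0855
```

View pics/s16.png

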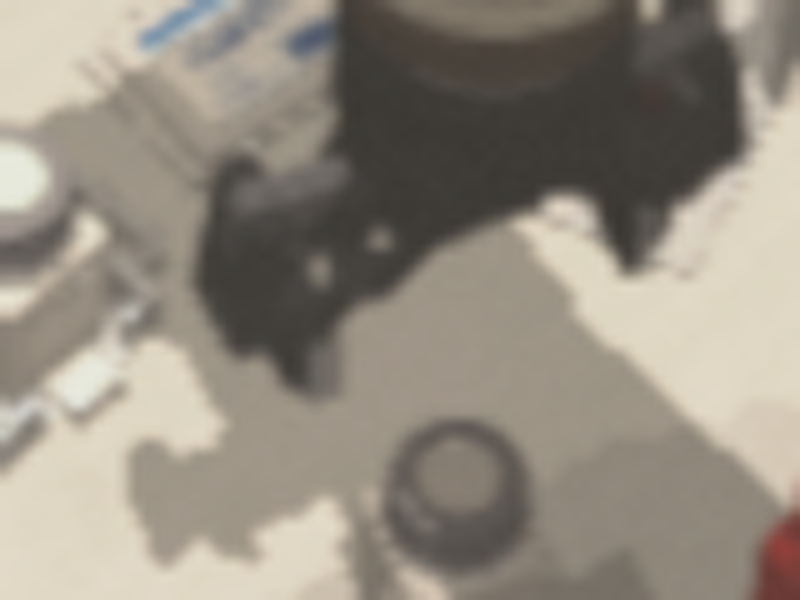

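Request:
play_rows(moves=[[[0, -0.5, 0], [0, 0.04, 0], 100], [[0, -0.5, 0], [0, 0.075, 0], 100], [[0, -0.5, 0], [0, 0.105, 0], 100], [[0, -0.5, 0], [0, 0.128, 0], 100], [[0, -0.5, 0], [0, 0.128, 0], 100]], grip_force=60)

```text
time: 27.9
ee_pos: [0.4367, -0.0454, 0.0353]
tcp_rot: [-89.7, 0.1, 72.0]
wrist_force: [-0.6, 0.2, 0.2]
opening: 0.0853
```

Request:
play_rows(moves=[[[0, 0, 0], [0, 0, 0], 70], [[0, 0, 0], [0, 0, 0], 55], [[0, 0, 0], [0, 0, 0], 45], [[0, 0, 0], [0, 0, 0], 40], [[0, 0, 0], [0, 0, 0], 40]])

```text
time: 28.4
ee_pos: [0.44, -0.0457, 0.0401]
tcp_rot: [-90.2, -0.0, 72.1]
wrist_force: [-0.1, -0.7, 5.9]
opening: 0.0424
```

Request:
play_rows(moves=[[[0, 0, 0], [0, -0.01, 0], 40], [[0, 0, 0], [0, -0.03, 0], 40], [[0, 0, 0], [0, -0.06, 0], 40], [[0, 0, 0], [0, -0.09, 0], 40], [[0, 0, 0], [0, -0.11, 0], 40]])

```text
time: 28.9
ee_pos: [0.4392, -0.0456, 0.1513]
tcp_rot: [-90.1, -0.0, 72.1]
wrist_force: [1.1, -0.0, -1.9]
opening: 0.0427
```

```bash
python3 go.py .5882 .0416 .15 -175.5;python3 - <<'E'
from h import *
s=camera("side");crop(s,"s17",280,190,100,75,8)
E
```

```text
t28.90 turn [ 1.000e-01 -1.124e+02 -1.000e-01] shift [ 0.1287  0.0016 -0.1151] | pos [ 0.4392 -0.0456  0.1513] rot [-90.1  -0.   72.1] q6 12 q1 -6 F [ 1.1 -0.  -1.9] open 0.0427
```

View pics/s17.png

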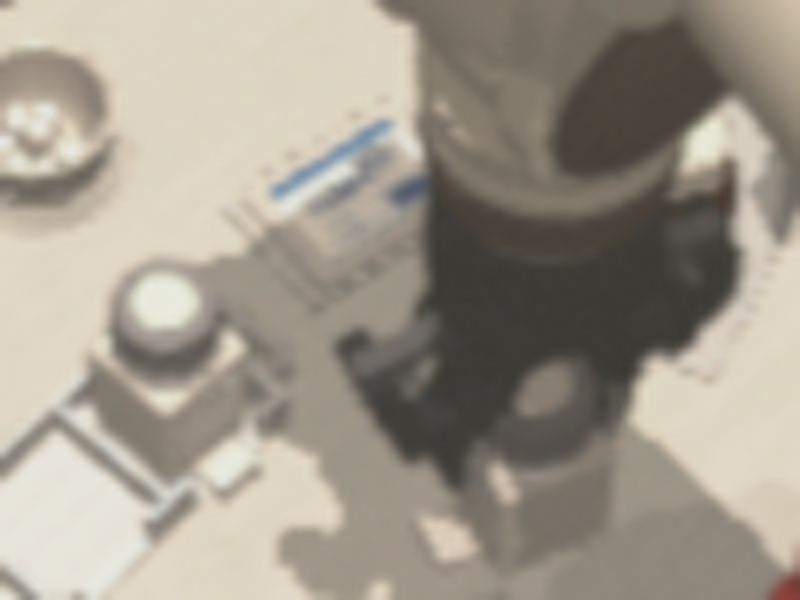

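Request:
play_rows(moves=[[[0, -8, 0], [0.01, -0.01, -0.009], 40], [[0, -16, 0], [0.025, -0.02, -0.023], 40], [[0, -24, 0], [0.045, -0.02, -0.04], 40], [[0, -32, 0], [0.065, -0.02, -0.058], 40], [[0, -40, 0], [0.085, -0.02, -0.076], 40]])

```text
time: 29.45
ee_pos: [0.538, 0.0126, 0.1685]
tcp_rot: [-90.0, 0.0, 112.5]
wrist_force: [0.4, -0.7, -1.2]
opening: 0.0426
```

```bash
python3 go.py .5882 .0416 .17 -175.5
```

```text
t29.45 turn [  0. -72.  -0.] shift [ 0.0076 -0.0015 -0.0575] | pos [0.538  0.0126 0.1685] rot [-90.    0.  112.5] q6 -21 q1 1 F [ 0.4 -0.7 -1.2] open 0.0426
```

Request:
play_rows(moves=[[[0, -8, 0], [0.001, 0, -0.01], 40], [[0, -16, 0], [0.003, 0, -0.025], 40], [[0, -24, 0], [0.005, 0, -0.04], 40], [[0, -32, 0], [0.007, 0, -0.05], 40], [[0, -40, 0], [0.0075, 0, -0.0575], 40]])

```text
time: 29.95
ee_pos: [0.588, 0.0411, 0.168]
tcp_rot: [-90.0, -0.0, 152.5]
wrist_force: [-0.3, -0.6, -1.1]
opening: 0.0431
```

Request:
play_rows(moves=[[[0, -8, 0], [0, 0, 0], 40], [[0, -16, 0], [0, 0, 0], 40], [[0, -24, 0], [0, 0, 0], 40], [[0, -32, 0], [0, 0, 0], 40], [[0, -32, 0], [0, 0, 0], 40]])

```text
time: 30.45
ee_pos: [0.5875, 0.0407, 0.1682]
tcp_rot: [-90.0, -0.0, -175.7]
wrist_force: [-0.2, 0.0, -1.7]
opening: 0.0429
```

```bash
python3 go.py .5882 .0416 .067 -175.5
```

```text
t30.45 turn [ 0.  -0.2  0. ] shift [-0.0008  0.1012 -0.0008] | pos [0.5875 0.0407 0.1682] rot [ -90.    -0.  -175.7] q6 -90 q1 4 F [-0.2  0.  -1.7] open 0.0429
```

Request:
play_rows(moves=[[[0, 0, 0], [-0.001, 0.03, -0.001], 40], [[0, 0, 0], [-0.001, 0.06, -0.001], 40], [[0, 0, 0], [-0.001, 0.085, -0.001], 40], [[0, 0, 0], [-0.001, 0.1, -0.001], 40], [[0, 0, 0], [-0.001, 0.1, -0.001], 40]])

```text
time: 30.95
ee_pos: [0.5873, 0.0416, 0.0662]
tcp_rot: [-90.0, -0.2, -176.0]
wrist_force: [0.0, -0.2, -1.3]
opening: 0.043
```

```bash
python3 go.py .5882 .0416 .043 -175.5;python3 - <<'E'
from h import *
s=camera("side");crop(s,"s18",250,200,80,60,10)
E
```

```text
t30.95 turn [ 0.  -0.5  0.2] shift [-0.001   0.0232  0.0001] | pos [0.5873 0.0416 0.0662] rot [ -90.    -0.2 -176. ] q6 -90 q1 4 F [ 0.  -0.2 -1.3] open 0.0430
```

View pics/s18.png

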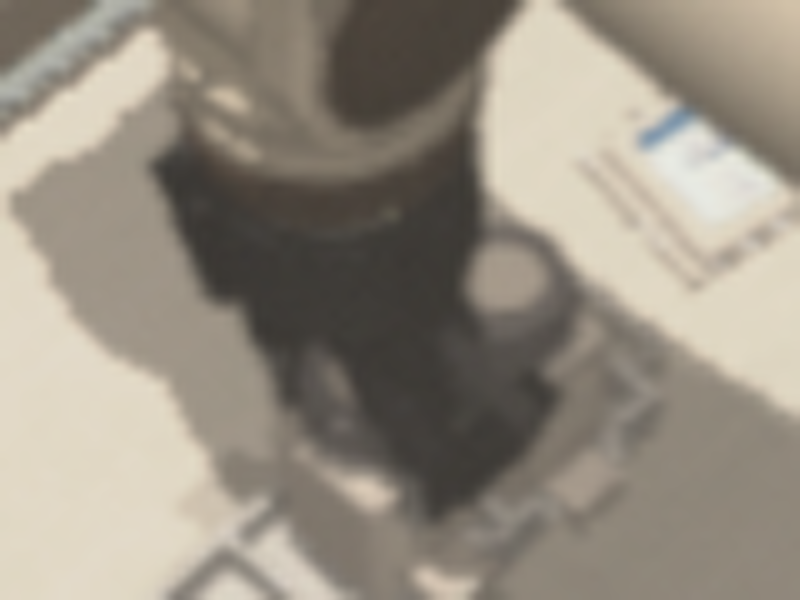

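Request:
play_rows(moves=[[[0, 0, 0], [-0.001, 0.006, 0], 40], [[0, 0, 0], [-0.001, 0.012, 0], 40], [[0, 0, 0], [-0.001, 0.017, 0], 40], [[0, 0, 0], [-0.001, 0.021, 0], 40], [[0, 0, 0], [-0.001, 0.0235, 0], 40]])

```text
time: 31.5
ee_pos: [0.5894, 0.0418, 0.0444]
tcp_rot: [-90.0, -0.0, -175.8]
wrist_force: [0.2, -0.3, -1.9]
opening: 0.0428
```

Request:
play_rows(moves=[[[0, 0, 0], [0, 0.001, 0], 40], [[0, 0, 0], [0, 0.002, 0], 40], [[0, 0, 0], [0, 0.002, 0], 50], [[0, 0, 0], [0, 0.002, 0], 60], [[0, 0, 0], [0, 0.002, 0], 75]])

```text
time: 32.0
ee_pos: [0.5898, 0.0418, 0.043]
tcp_rot: [-90.0, 0.0, -175.8]
wrist_force: [-0.5, 0.5, -0.0]
opening: 0.0632
```

Request:
play_rows(moves=[[[0, 0, 0], [0, 0, 0], 75], [[0, 0, 0], [0, -0.02, 0], 75], [[0, 0, 0], [0, -0.05, 0], 75], [[0, 0, 0], [0, -0.09, 0], 75], [[0, 0, 0], [0, -0.13, 0], 0]])

```text
time: 32.5
ee_pos: [0.5892, 0.0418, 0.174]
tcp_rot: [-90.0, -0.0, -175.8]
wrist_force: [1.0, 0.7, -0.7]
opening: 0.0509
```

```bash
python3 go.py .4548 .07 .17 131.9;python3 - <<'E'
from h import *
s=camera("side");crop(s,"s19",230,190,130,97,6)
s=camera("top");crop(s,"t19",190,190,160,110,5)
E
```

```text
t32.50 turn [-0.  52.3  0. ] shift [ 0.132   0.004  -0.0379] | pos [0.5892 0.0418 0.174 ] rot [ -90.    -0.  -175.8] q6 -90 q1 4 F [ 1.   0.7 -0.7] open 0.0509
```

View pics/s19.png

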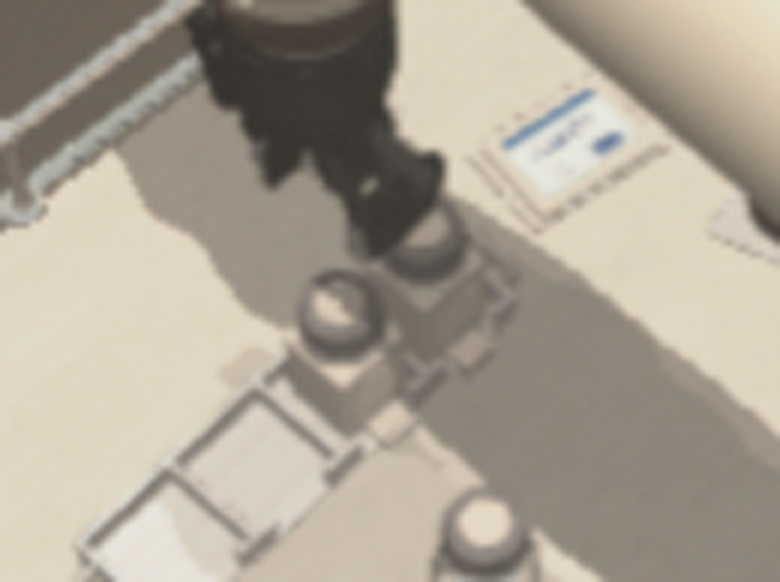

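View pics/t19.png

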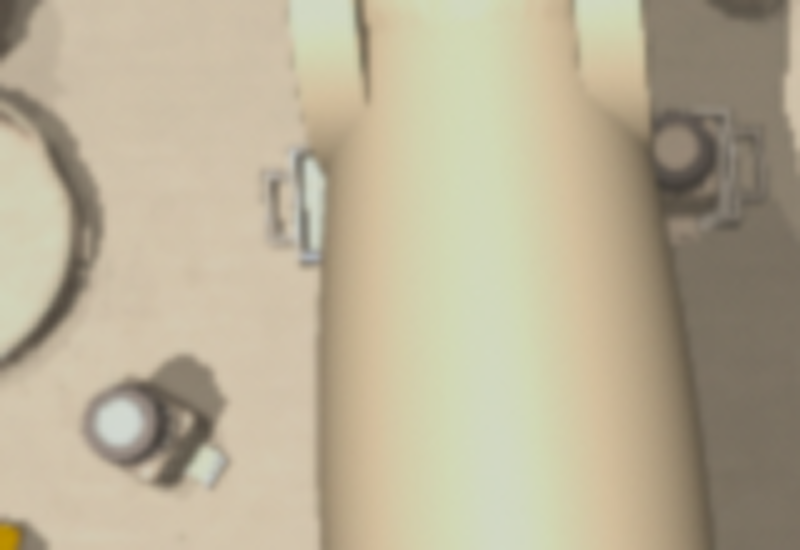

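Request:
play_rows(moves=[[[0, 8, 0], [0.03, 0, -0.009], 0], [[0, 16, 0], [0.06, 0, -0.018], 0], [[0, 24, 0], [0.09, 0, -0.027], 0], [[0, 32, 0], [0.12, 0, -0.035], 0], [[0, 40, 0], [0.132, 0, -0.038], 0]])

```text
time: 33.1
ee_pos: [0.4531, 0.0705, 0.1726]
tcp_rot: [-90.0, -0.0, 143.9]
wrist_force: [0.5, 0.6, 0.8]
opening: -0.0002
```

```bash
python3 go.py .4548 .07 .112 131.9
```

```text
t33.10 turn [-0. 12.  0.] shift [-0.0017  0.0606 -0.0006] | pos [0.4531 0.0705 0.1726] rot [-90.   -0.  143.9] q6 -45 q1 9 F [0.5 0.6 0.8] open -0.0002
```

Request:
play_rows(moves=[[[0, 8, 0], [-0.001, 0.02, 0], 0], [[0, 12, 0], [-0.001, 0.04, 0], 0], [[0, 12, 0], [-0.001, 0.055, 0], 0], [[0, 12, 0], [-0.001, 0.06, 0], 0], [[0, 12, 0], [-0.001, 0.06, 0], 0]])

```text
time: 33.6
ee_pos: [0.4556, 0.0695, 0.1121]
tcp_rot: [-89.9, -0.0, 132.3]
wrist_force: [-0.7, -0.7, -0.1]
opening: 0.0003
```

```bash
python3 go.py .4548 .07 .09 131.9;python3 - <<'E'
from h import *
s=camera("side");crop(s,"s20",270,230,80,60,10)
E
```

```text
t33.60 turn [-0.1  0.4  0. ] shift [0.0009 0.0221 0.0002] | pos [0.4556 0.0695 0.1121] rot [-89.9  -0.  132.3] q6 -34 q1 9 F [-0.7 -0.7 -0.1] open 0.0003
```

View pics/s20.png

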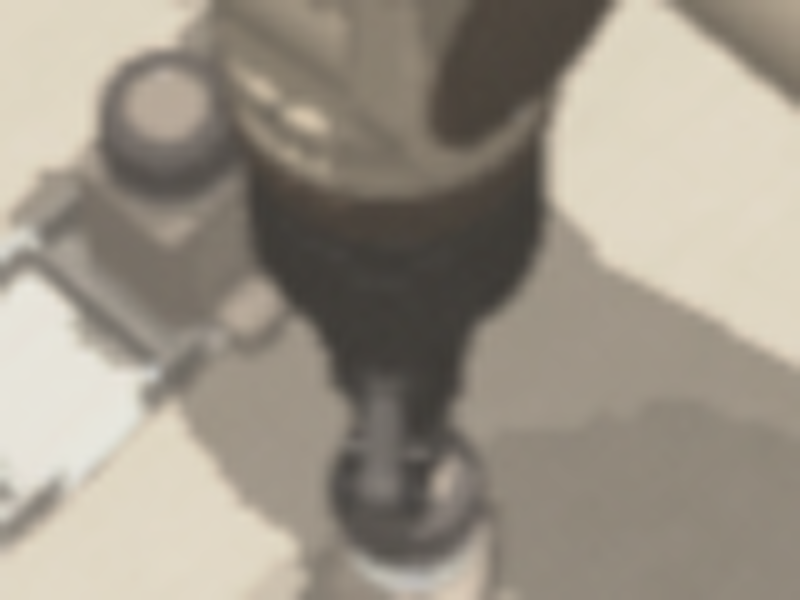

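Request:
play_rows(moves=[[[0, 0, 0], [0, 0.005, 0], 0], [[0, 0, 0], [0, 0.01, 0], 0], [[0, 0, 0], [0, 0.015, 0], 0], [[0, 0, 0], [0, 0.019, 0], 0], [[0, 0, 0], [0, 0.022, 0], 0]])

```text
time: 34.15
ee_pos: [0.4563, 0.0696, 0.0912]
tcp_rot: [-90.1, 0.0, 132.2]
wrist_force: [-1.2, -0.2, 6.9]
opening: -0.0
```

Request:
play_rows(moves=[[[0, 0, 0], [0, 0.002, 0], 0], [[0, 0, 0], [0, 0.004, 0], 0], [[0, 0, 0], [0, 0.006, 0], 0], [[0, 0, 0], [0, 0.006, 0], 0], [[0, 0, 0], [0, 0.006, 0], 0]])

```text
time: 34.65
ee_pos: [0.4571, 0.0698, 0.0879]
tcp_rot: [-90.2, 0.1, 132.2]
wrist_force: [-6.0, -0.9, 24.2]
opening: -0.0004
```

Request:
play_rows(moves=[[[0, 0, 0], [0, -0.02, 0], 0], [[0, 0, 0], [0, -0.05, 0], 0], [[0, 0, 0], [0, -0.08, 0], 100], [[0, 0, 0], [0, -0.08, 0], 100], [[0, 0, 0], [0, -0.08, 0], 100]])

```text
time: 35.15
ee_pos: [0.4563, 0.0696, 0.1649]
tcp_rot: [-90.0, 0.0, 132.2]
wrist_force: [-1.4, -0.0, -0.3]
opening: 0.0432
```

```bash
python3 go.py .4555 .07 .037 132;python3 - <<'E'
from h import *
s=camera("side");crop(s,"s21",270,230,80,60,10)
for P in ([.4555,.07,.088],[.4336,.0933,.006]): print((proj(s,[P])[0]-[270,230]+.5)*10-.5)
E
```

```text
t35.15 turn [ 0.   0.2 -0. ] shift [0.0009 0.1279 0.0004] | pos [0.4563 0.0696 0.1649] rot [-90.    0.  132.2] q6 -33 q1 9 F [-1.4 -0.  -0.3] open 0.0432
[413.24036703 489.33105752]
[409.58548728 717.27940936]
```

View pics/s21.png

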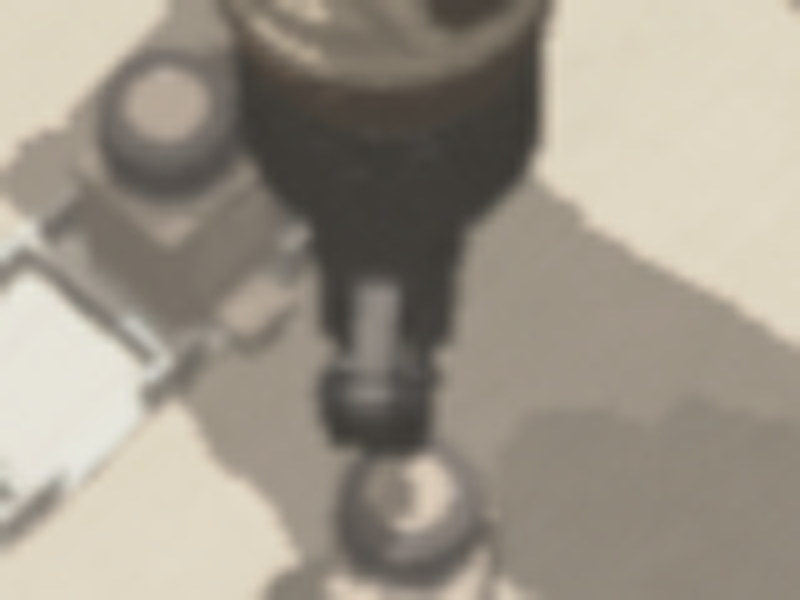

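Cap B centre is near (412,492) in the crop, matching the prediction (413,489). Now the grip.

Request:
play_rows(moves=[[[0, 0, 0], [0, 0.03, 0], 100], [[0, 0, 0], [0, 0.06, 0], 100], [[0, 0, 0], [0, 0.09, 0], 100], [[0, 0, 0], [0, 0.115, 0], 100], [[0, 0, 0], [0, 0.127, 0], 100]])

```text
time: 35.7
ee_pos: [0.4539, 0.0693, 0.0343]
tcp_rot: [-89.8, -0.1, 132.2]
wrist_force: [-0.4, 0.1, 0.4]
opening: 0.0853
```

Request:
play_rows(moves=[[[0, 0, 0], [0, 0, 0], 70], [[0, 0, 0], [0, 0, 0], 55], [[0, 0, 0], [0, 0, 0], 45], [[0, 0, 0], [0, 0, 0], 40], [[0, 0, 0], [0, 0, 0], 40]])

```text
time: 36.2
ee_pos: [0.4568, 0.0698, 0.0393]
tcp_rot: [-90.1, 0.1, 132.2]
wrist_force: [-1.3, 0.8, 6.6]
opening: 0.0426
```

Request:
play_rows(moves=[[[0, 0, 0], [0, -0.01, 0], 40], [[0, 0, 0], [0, -0.03, 0], 40], [[0, 0, 0], [0, -0.06, 0], 40], [[0, 0, 0], [0, -0.09, 0], 40], [[0, 0, 0], [0, -0.12, 0], 40]])

```text
time: 36.7
ee_pos: [0.4557, 0.0695, 0.1596]
tcp_rot: [-90.0, 0.0, 132.2]
wrist_force: [0.4, -0.2, -1.7]
opening: 0.0424
```

```bash
python3 go.py .5834 .1014 .165 -175.5;python3 - <<'E'
from h import *
s=camera("side");crop(s,"s22",260,190,100,75,8)
E
```

```text
t36.70 turn [  0.  -52.3  -0. ] shift [-0.062  -0.0053 -0.1161] | pos [0.4557 0.0695 0.1596] rot [-90.    0.  132.2] q6 -33 q1 9 F [ 0.4 -0.2 -1.7] open 0.0424
```

View pics/s22.png

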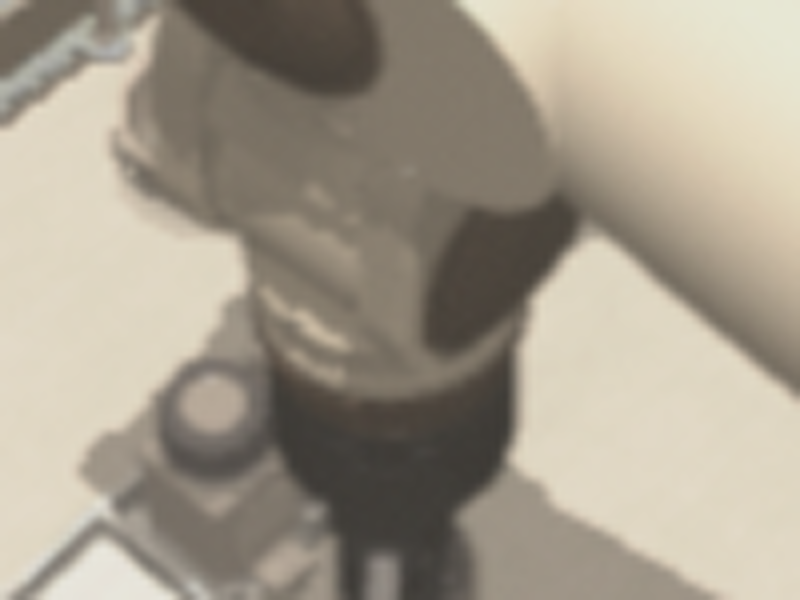

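Request:
play_rows(moves=[[[0, -8, 0], [-0.01, -0.005, -0.02], 40], [[0, -16, 0], [-0.025, -0.005, -0.047], 40], [[0, -24, 0], [-0.04, -0.005, -0.075], 40], [[0, -32, 0], [-0.055, -0.005, -0.103], 40], [[0, -40, 0], [-0.062, -0.005, -0.116], 40]])

```text
time: 37.25
ee_pos: [0.5854, 0.1019, 0.1624]
tcp_rot: [-90.0, -0.0, 172.5]
wrist_force: [-1.0, -0.7, -1.3]
opening: 0.0428
```

Request:
play_rows(moves=[[[0, -6, 0], [0, 0, 0], 40], [[0, -12, 0], [0, 0, 0], 40], [[0, -12.3, 0], [0, 0.02, 0], 40], [[0, -12.3, 0], [0, 0.04, 0], 40], [[0, -12.3, 0], [0, 0.06, 0], 40]])

```text
time: 37.75
ee_pos: [0.5836, 0.1014, 0.1025]
tcp_rot: [-90.0, 0.0, -175.5]
wrist_force: [-0.7, -0.0, -2.4]
opening: 0.043
```

```bash
python3 go.py .5834 .1014 .066 -175.5;python3 - <<'E'
from h import *
s=camera("side");crop(s,"s23",240,200,80,60,10)
E
```

```text
t37.75 turn [-0. -0. -0.] shift [0.0002 0.0365 0.    ] | pos [0.5836 0.1014 0.1025] rot [ -90.     0.  -175.5] q6 -85 q1 10 F [-0.7 -0.  -2.4] open 0.0430
```

View pics/s23.png

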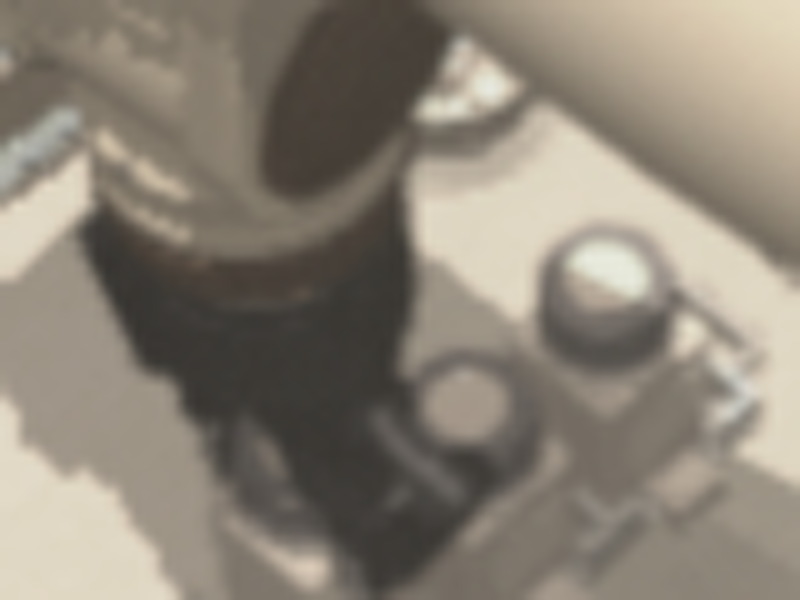

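Request:
play_rows(moves=[[[0, 0, 0], [0, 0.01, 0], 40], [[0, 0, 0], [0, 0.02, 0], 40], [[0, 0, 0], [0, 0.03, 0], 40], [[0, 0, 0], [0, 0.04, 0], 40], [[0, 0, 0], [0, 0.048, 0], 40]])

```text
time: 38.3
ee_pos: [0.5835, 0.1015, 0.054]
tcp_rot: [-90.0, -0.0, -175.5]
wrist_force: [-0.3, 0.4, -1.8]
opening: 0.0428
```

Request:
play_rows(moves=[[[0, 0, 0], [0, 0.004, 0], 40], [[0, 0, 0], [0, 0.008, 0], 40], [[0, 0, 0], [0, 0.011, 0], 40], [[0, 0, 0], [0, 0.011, 0], 40], [[0, 0, 0], [0, 0.011, 0], 40]])

```text
time: 38.8
ee_pos: [0.5837, 0.1015, 0.0441]
tcp_rot: [-90.0, 0.0, -175.5]
wrist_force: [0.6, 0.3, -2.0]
opening: 0.0427
```

Request:
play_rows(moves=[[[0, 0, 0], [0, 0.0015, 0], 40], [[0, 0, 0], [0, 0.0025, 0], 40], [[0, 0, 0], [0, 0.0025, 0], 50], [[0, 0, 0], [0, 0.0025, 0], 60], [[0, 0, 0], [0, 0.0025, 0], 75]])

```text
time: 39.3
ee_pos: [0.5837, 0.1015, 0.0414]
tcp_rot: [-90.0, 0.0, -175.5]
wrist_force: [-0.6, 0.4, 0.7]
opening: 0.0633
```

Request:
play_rows(moves=[[[0, 0, 0], [0, 0, 0], 75], [[0, 0, 0], [0, -0.02, 0], 75], [[0, 0, 0], [0, -0.05, 0], 75], [[0, 0, 0], [0, -0.09, 0], 75], [[0, 0, 0], [0, -0.13, 0], 0]])

```text
time: 39.8
ee_pos: [0.5832, 0.1014, 0.1723]
tcp_rot: [-90.0, -0.0, -175.5]
wrist_force: [1.4, 0.6, 0.9]
opening: 0.0509
```

```bash
python3 go.py .5 -.03 .17 184.5;python3 - <<'E'
from h import *
s=camera("side");crop(s,"s24",220,200,160,120,5)
s=camera("top");crop(s,"t24",180,190,160,120,5)
E
```

```text
t39.80 turn [-0. -0.  0.] shift [0.0931 0.0024 0.1246] | pos [0.5832 0.1014 0.1723] rot [ -90.    -0.  -175.5] q6 -85 q1 10 F [1.4 0.6 0.9] open 0.0509
```

View pics/s24.png

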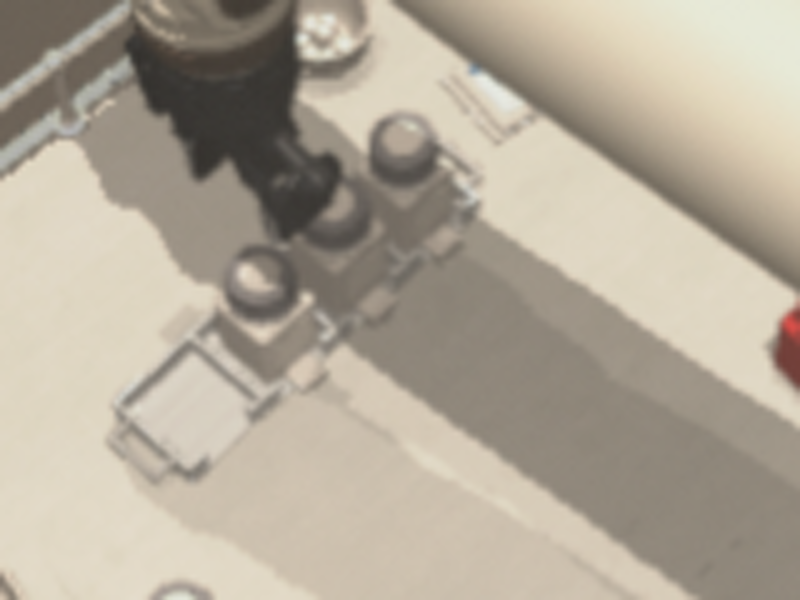

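View pics/t24.png

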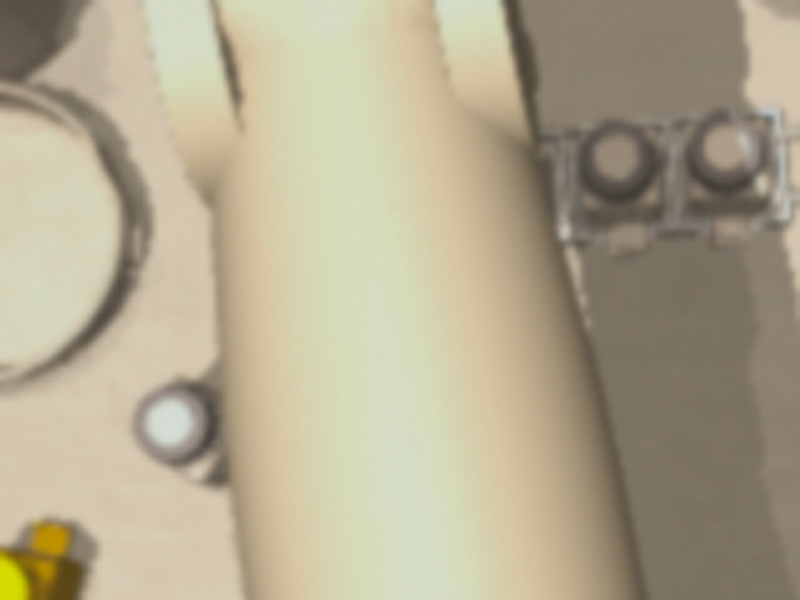

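Request:
play_rows(moves=[[[0, 0, 0], [0.035, 0, 0.045], 0], [[0, 0, 0], [0.065, 0, 0.085], 0], [[0, 0, 0], [0.09, 0, 0.12], 0], [[0, 0, 0], [0.09, 0, 0.12], 0], [[0, 0, 0], [0.09, 0, 0.12], 0]])

```text
time: 40.4
ee_pos: [0.5029, -0.0259, 0.1712]
tcp_rot: [-90.0, 0.0, -175.7]
wrist_force: [0.6, -0.4, 0.5]
opening: -0.0001
```

```bash
python3 - <<'E'
from h import *
s=camera("side");crop(s,"s25",220,260,100,75,8)
s=camera("top");crop(s,"t25",180,210,130,97,6)
E
```

```text
(no output)
```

View pics/s25.png

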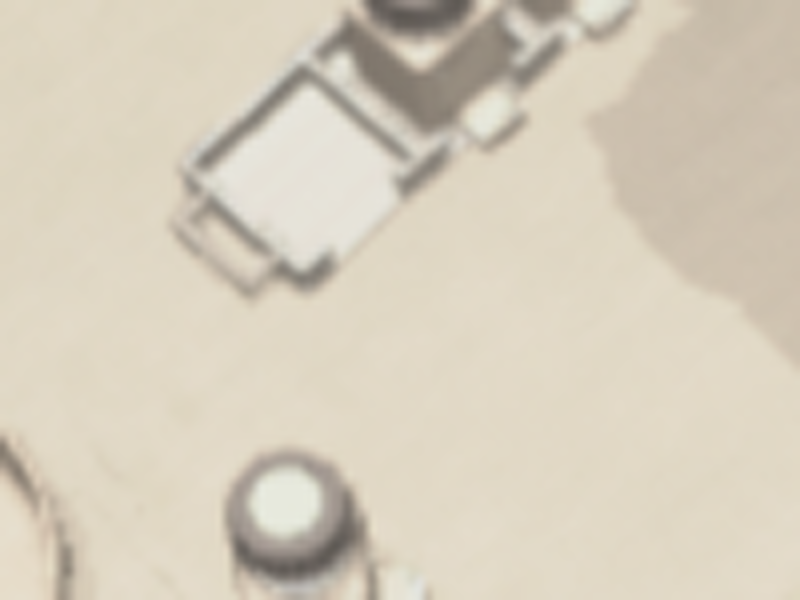

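View pics/t25.png

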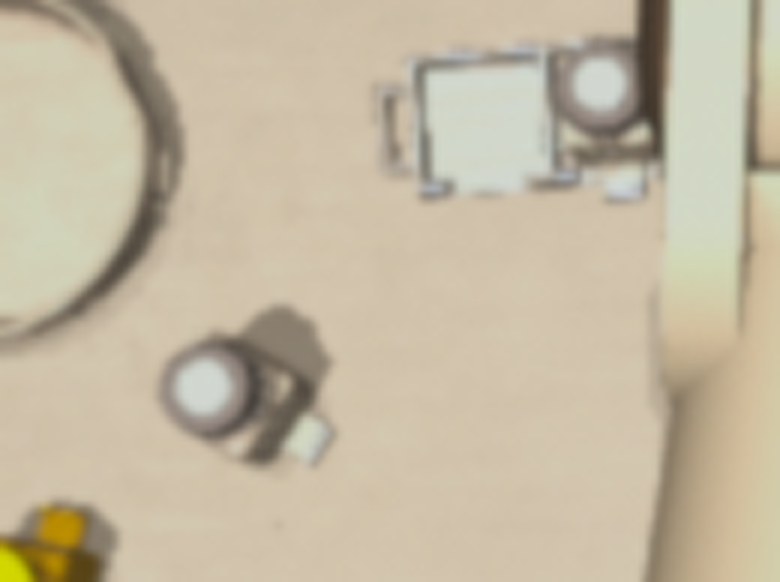

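```bash
python3 - <<'E'
from h import *
s=camera("side");crop(s,"s26",220,300,80,60,10);t=camera("top")
T=lambda X,Y:(180+(X+.5)/6-.5,210+(Y+.5)/6-.5);S=lambda X,Y:(220+(X+.5)/8-.5,260+(Y+.5)/8-.5)
print("cap",tri(t,T(207,388),s,S(288,503)),[plane(t,[T(207,388)],z)[0] for z in(.095,.102)],plane(s,[S(288,503)],.102))
print("tab",plane(t,[T(311,437)],.008))
E
```

```text
cap (array([0.4545989 , 0.26472022, 0.09692803]), np.float64(0.003463335551178441)) [array([0.45333371, 0.26412613, 0.095     ]), array([0.45278275, 0.26244745, 0.102     ])] [[0.45422176 0.26655052 0.102     ]]
tab [[0.43751784 0.23728622 0.008     ]]
```

View pics/s26.png

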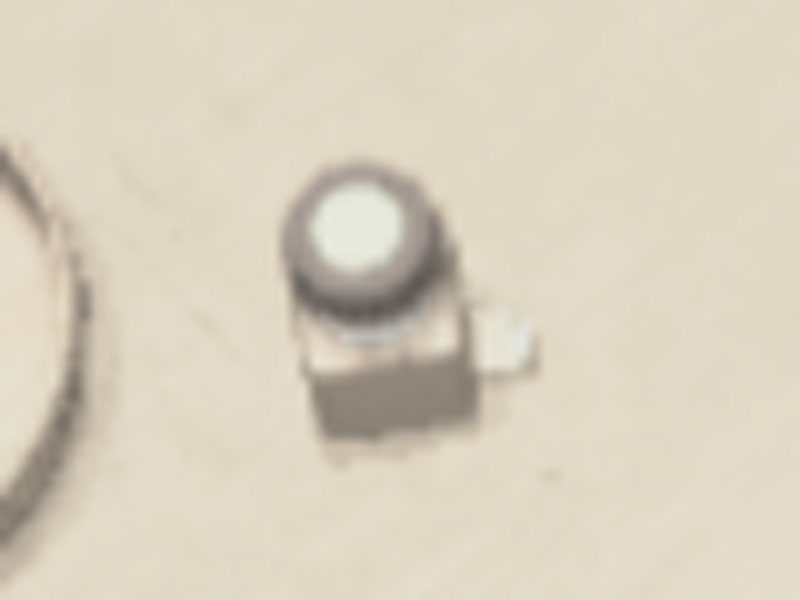

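```bash
python3 go.py .454 .2645 .17 -121; python3 - <<'E'
from h import *
t=camera("top");s=camera("side");print(plane(t,[(177,237),(209,237),(177,270),(182,308)],.03));print(plane(s,[(220+50.1,300+33.6)],.008))
E
```

```text
t40.60 turn [  0.  -54.5   0. ] shift [ 0.0266  0.001  -0.2918] | pos [ 0.5036 -0.0242  0.1709] rot [ -90.    -0.  -175.5] q6 -97 q1 -3 F [0.4 0.3 0.8] open -0.0000
[[0.56044457 0.38267712 0.03      ]
 [0.55956883 0.29596107 0.03      ]
 [0.47084993 0.3795022  0.03      ]
 [0.36976986 0.36253962 0.03      ]]
[[0.43678461 0.24115128 0.008     ]]
```

Request:
play_rows(moves=[[[0, 0, 0], [0.004, 0, -0.045], 0], [[0, 0, 0], [0.008, 0, -0.09], 0], [[0, 0, 0], [0.013, 0, -0.135], 0], [[0, 0, 0], [0.017, 0, -0.18], 0], [[0, 0, 0], [0.021, 0, -0.225], 0]])

```text
time: 41.2
ee_pos: [0.4641, 0.1999, 0.1712]
tcp_rot: [-90.0, 0.0, -175.5]
wrist_force: [0.8, -0.2, 0.0]
opening: -0.0
```

```bash
python3 go.py .454 .2645 .113 -175.5
```

```text
t41.20 turn [ 0.  0. -0.] shift [ 0.005   0.0582 -0.0652] | pos [0.4641 0.1999 0.1712] rot [ -90.     0.  -175.5] q6 -71 q1 23 F [ 0.8 -0.2  0. ] open -0.0000
```

Request:
play_rows(moves=[[[0, 0, 0], [0.003, 0, -0.035], 0], [[0, 0, 0], [0.005, 0.015, -0.065], 0], [[0, 0, 0], [0.005, 0.04, -0.065], 0], [[0, 0, 0], [0.005, 0.057, -0.065], 0], [[0, 0, 0], [0.005, 0.057, -0.065], 0]])

```text
time: 41.7
ee_pos: [0.4532, 0.2622, 0.1116]
tcp_rot: [-89.9, -0.2, -175.4]
wrist_force: [-0.1, 0.3, -0.4]
opening: -0.0001
```

```bash
python3 go.py .454 .2645 .09 -175.5; python3 - <<'E'
from h import *
s=camera("side");crop(s,"s27",220,280,80,60,10)
E
```

```text
t41.70 turn [-0.1  0.1  0.2] shift [-0.001   0.0216 -0.0022] | pos [0.4532 0.2622 0.1116] rot [ -89.9   -0.2 -175.4] q6 -65 q1 30 F [-0.1  0.3 -0.4] open -0.0001
```

View pics/s27.png

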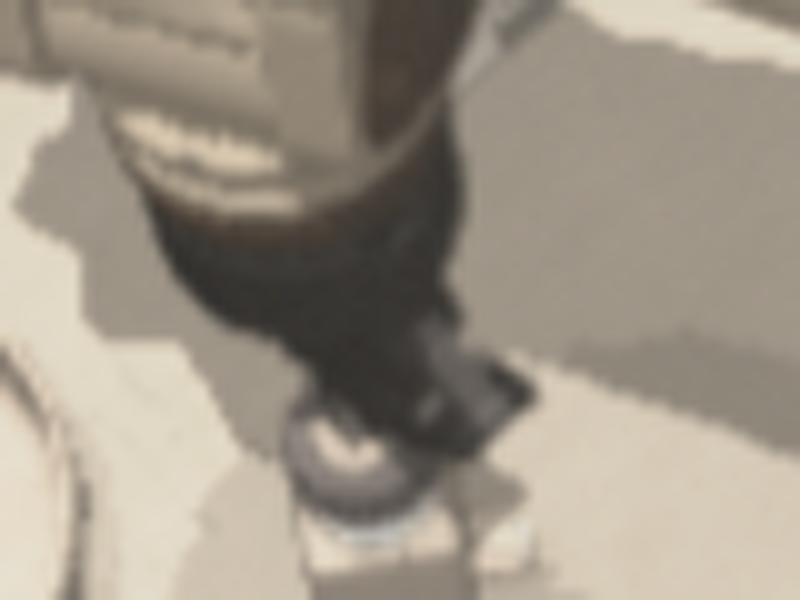

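Request:
play_rows(moves=[[[0, 0, 0], [0, 0.005, -0.002], 0], [[0, 0, 0], [0, 0.01, -0.002], 0], [[0, 0, 0], [0, 0.014, -0.002], 0], [[0, 0, 0], [0, 0.018, -0.002], 0], [[0, 0, 0], [0, 0.022, -0.002], 0]])

```text
time: 42.25
ee_pos: [0.455, 0.2641, 0.0932]
tcp_rot: [-90.1, 0.1, -175.6]
wrist_force: [-1.8, 0.1, 7.6]
opening: 0.0002
```

Request:
play_rows(moves=[[[0, 0, 0], [0, 0.002, 0], 0], [[0, 0, 0], [0, 0.004, 0], 0], [[0, 0, 0], [0, 0.006, 0], 0], [[0, 0, 0], [0, 0.006, 0], 0], [[0, 0, 0], [0, 0.006, 0], 0]])

```text
time: 42.75
ee_pos: [0.4551, 0.2641, 0.088]
tcp_rot: [-90.1, 0.1, -175.6]
wrist_force: [-2.5, -0.7, 10.2]
opening: 0.0003
```

Just home at 10 N; pushing 2 mm more to be sure.

Request:
play_rows(moves=[[[0, 0, 0], [0, 0.001, 0], 0], [[0, 0, 0], [0, 0.002, 0], 0], [[0, 0, 0], [0, 0.002, 0], 0], [[0, 0, 0], [0, 0.002, 0], 0], [[0, 0, 0], [0, 0.002, 0], 0]])

```text
time: 43.25
ee_pos: [0.4556, 0.2644, 0.0879]
tcp_rot: [-90.1, 0.2, -175.6]
wrist_force: [-5.8, -2.2, 23.6]
opening: -0.0002
```

Request:
play_rows(moves=[[[0, 0, 0], [0, -0.02, 0], 0], [[0, 0, 0], [0, -0.05, 0], 0], [[0, -8, 0], [0, -0.08, 0], 75], [[0, -16, 0], [0, -0.08, 0], 75], [[0, -24, 0], [0, -0.08, 0], 75]])

```text
time: 43.75
ee_pos: [0.4552, 0.2641, 0.1656]
tcp_rot: [-90.0, 0.1, -151.2]
wrist_force: [0.8, 0.1, 1.1]
opening: 0.0433
```

Request:
play_rows(moves=[[[0, -8, 0], [0, 0, 0], 75], [[0, -16, 0], [0, 0, 0], 75], [[0, -24, 0], [0, 0, 0], 75], [[0, -29, 0], [0, 0, 0], 75], [[0, -29, 0], [0, 0, 0], 75]])

```text
time: 44.25
ee_pos: [0.4546, 0.2638, 0.1644]
tcp_rot: [-90.0, 0.0, -122.5]
wrist_force: [0.5, 0.6, 0.8]
opening: 0.064
```

```bash
python3 go.py .4545 .2645 .037 -122.5; python3 - <<'E'
from h import *
s=camera("side");crop(s,"s28",220,280,80,60,10)
E
```

```text
t44.25 turn [-0.  0. -0.] shift [-0.0005  0.1274 -0.0005] | pos [0.4546 0.2638 0.1644] rot [ -90.     0.  -122.5] q6 -117 q1 30 F [0.5 0.6 0.8] open 0.0640
```

View pics/s28.png

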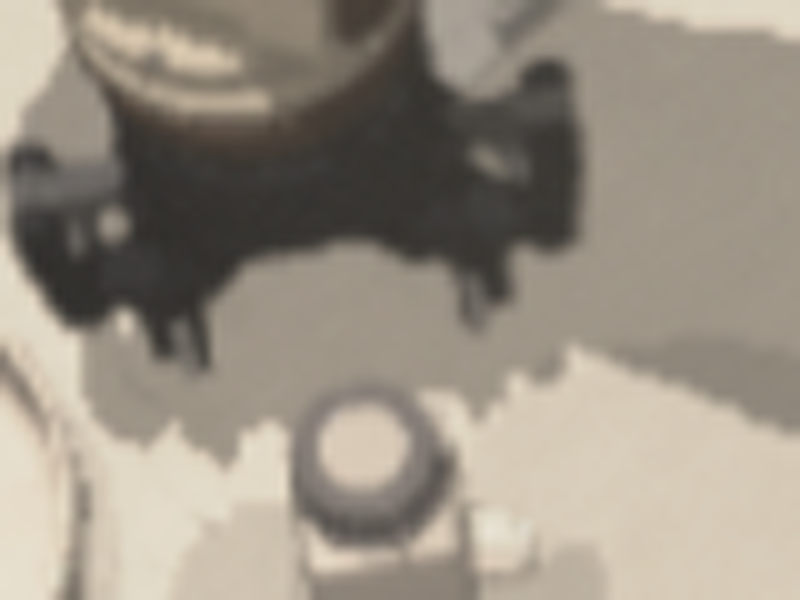

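Request:
play_rows(moves=[[[0, 0, 0], [0, 0.03, 0], 75], [[0, 0, 0], [0, 0.06, 0], 75], [[0, 0, 0], [0, 0.09, 0], 75], [[0, 0, 0], [0, 0.115, 0], 75], [[0, 0, 0], [0, 0.126, 0], 75]])

```text
time: 44.8
ee_pos: [0.4534, 0.2632, 0.0359]
tcp_rot: [-90.1, -0.2, -122.7]
wrist_force: [-0.5, 0.4, 0.3]
opening: 0.064
```

Request:
play_rows(moves=[[[0, 0, 0], [0, 0, 0], 60], [[0, 0, 0], [0, 0, 0], 50], [[0, 0, 0], [0, 0, 0], 45], [[0, 0, 0], [0, 0, 0], 40], [[0, 0, 0], [0, 0, 0], 40]])

```text
time: 45.3
ee_pos: [0.455, 0.2642, 0.0392]
tcp_rot: [-90.0, 0.1, -122.5]
wrist_force: [0.2, -0.5, 2.1]
opening: 0.0428
```

Request:
play_rows(moves=[[[0, 0, 0], [0, -0.01, 0], 40], [[0, 0, 0], [0, -0.03, 0], 40], [[0, 0, 0], [0, -0.06, 0], 40], [[0, 0, 0], [0, -0.09, 0], 40], [[0, 0, 0], [0, -0.12, 0], 40]])

```text
time: 45.8
ee_pos: [0.4543, 0.2638, 0.1603]
tcp_rot: [-90.0, 0.0, -122.5]
wrist_force: [0.2, 0.0, -2.6]
opening: 0.0425
```

```bash
python3 go.py .5787 .1612 .165 -175.5;python3 - <<'E'
from h import *
s=camera("side");crop(s,"s29",210,250,80,60,10)
E
```

```text
t45.80 turn [ 0. 53. -0.] shift [ 0.0196 -0.0047  0.16  ] | pos [0.4543 0.2638 0.1603] rot [ -90.     0.  -122.5] q6 -117 q1 30 F [ 0.2  0.  -2.6] open 0.0425
```

View pics/s29.png

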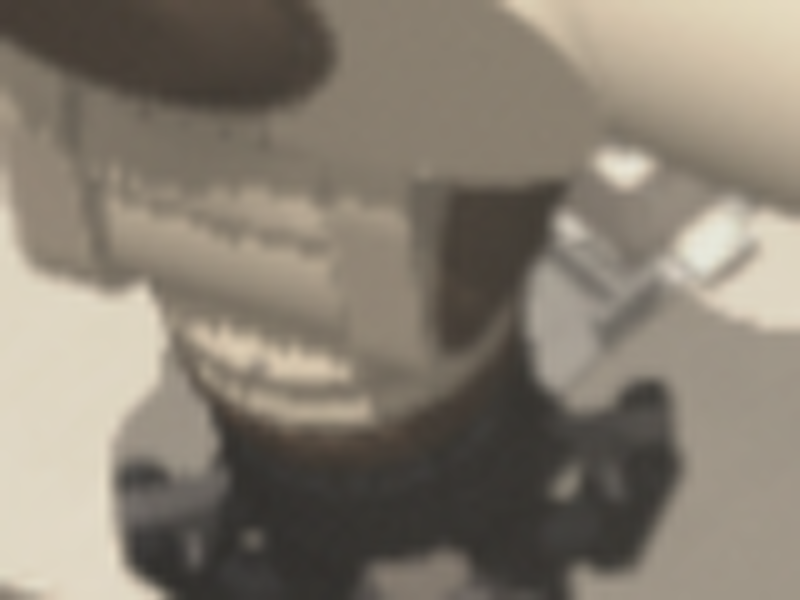

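Request:
play_rows(moves=[[[0, 8, 0], [0.003, -0.005, 0.025], 40], [[0, 16, 0], [0.007, -0.005, 0.055], 40], [[0, 24, 0], [0.011, -0.005, 0.09], 40], [[0, 32, 0], [0.015, -0.005, 0.125], 40], [[0, 40, 0], [0.019, -0.005, 0.155], 40]])

```text
time: 46.35
ee_pos: [0.5761, 0.1634, 0.1638]
tcp_rot: [-90.0, 0.0, -162.9]
wrist_force: [-0.4, 0.2, -1.9]
opening: 0.0425
```

```bash
python3 go.py .5787 .1612 .1 -175.5
```

```text
t46.35 turn [-0.  12.6 -0. ] shift [-0.0018  0.0638  0.0028] | pos [0.5761 0.1634 0.1638] rot [ -90.     0.  -162.9] q6 -91 q1 16 F [-0.4  0.2 -1.9] open 0.0425
```

Request:
play_rows(moves=[[[0, 8, 0], [-0.002, 0.01, 0.003], 40], [[0, 12.5, 0], [-0.002, 0.03, 0.003], 40], [[0, 12.5, 0], [-0.002, 0.05, 0.003], 40], [[0, 12.5, 0], [-0.002, 0.063, 0.003], 40], [[0, 12.5, 0], [-0.002, 0.063, 0.003], 40]])

```text
time: 46.85
ee_pos: [0.5768, 0.162, 0.0986]
tcp_rot: [-90.0, -0.2, -175.0]
wrist_force: [-0.9, -0.2, -1.4]
opening: 0.0427
```

```bash
python3 go.py .5787 .1612 .066 -175.5;python3 - <<'E'
from h import *
s=camera("side");crop(s,"s30",220,220,80,60,10)
E
```

```text
t46.85 turn [-0.   0.5  0.2] shift [-0.0019  0.0326  0.001 ] | pos [0.5768 0.162  0.0986] rot [ -90.    -0.2 -175. ] q6 -79 q1 16 F [-0.9 -0.2 -1.4] open 0.0427
```

View pics/s30.png

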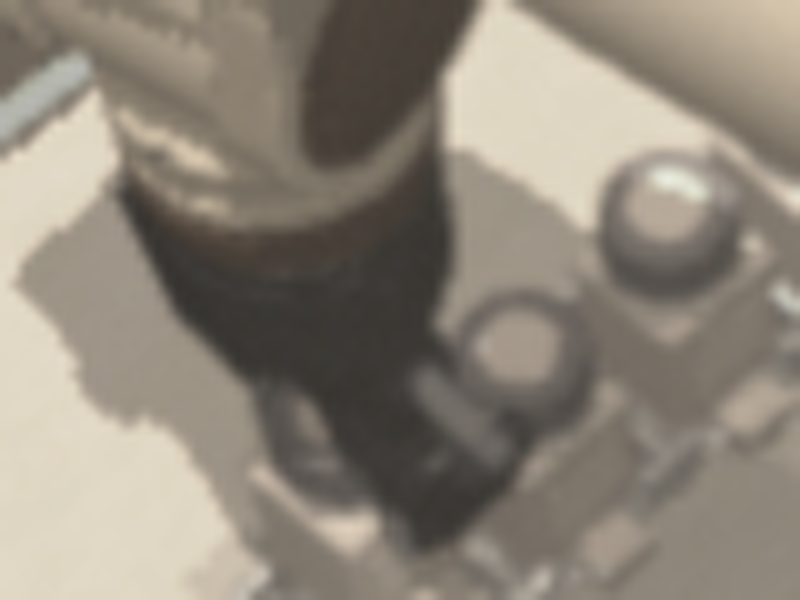

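Request:
play_rows(moves=[[[0, 0.4, 0], [-0.001, 0.01, 0.001], 40], [[0, 0.4, 0], [-0.001, 0.02, 0.001], 40], [[0, 0.4, 0], [-0.001, 0.03, 0.001], 40], [[0, 0.4, 0], [-0.001, 0.032, 0.001], 40], [[0, 0.4, 0], [-0.001, 0.032, 0.001], 40]])

```text
time: 47.4
ee_pos: [0.5785, 0.1613, 0.0677]
tcp_rot: [-90.0, -0.1, -175.4]
wrist_force: [0.7, -0.4, -1.5]
opening: 0.0428
```

```bash
python3 go.py .5787 .1612 .042 -175.5;python3 - <<'E'
from h import *
s=camera("side");crop(s,"s31",220,220,80,60,10)
E
```

```text
t47.40 turn [-0.   0.1  0.1] shift [-0.0002  0.0257  0.0001] | pos [0.5785 0.1613 0.0677] rot [-9.000e+01 -1.000e-01 -1.754e+02] q6 -79 q1 16 F [ 0.7 -0.4 -1.5] open 0.0428
```

View pics/s31.png

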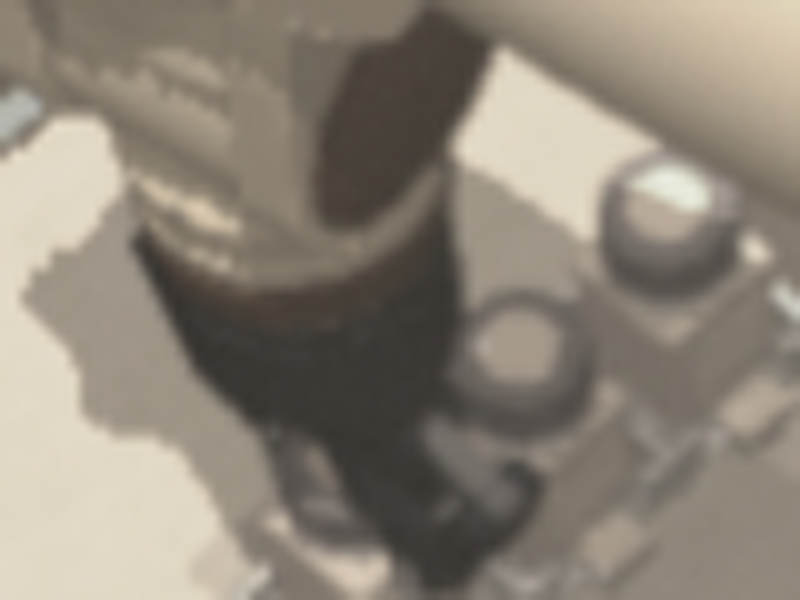

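Request:
play_rows(moves=[[[0, 0, 0], [0, 0.006, 0], 40], [[0, 0, 0], [0, 0.012, 0], 40], [[0, 0, 0], [0, 0.018, 0], 40], [[0, 0, 0], [0, 0.022, 0], 40], [[0, 0, 0], [0, 0.024, 0], 40]])

```text
time: 47.95
ee_pos: [0.5786, 0.1613, 0.0435]
tcp_rot: [-90.0, -0.0, -175.4]
wrist_force: [-0.1, -0.5, -1.9]
opening: 0.0428
```

Request:
play_rows(moves=[[[0, 0, 0], [0, 0.001, 0], 40], [[0, 0, 0], [0, 0.002, 0], 40], [[0, 0, 0], [0, 0.002, 0], 50], [[0, 0, 0], [0, 0.002, 0], 60], [[0, 0, 0], [0, 0.002, 0], 75]])

```text
time: 48.45
ee_pos: [0.5792, 0.1614, 0.0428]
tcp_rot: [-90.0, 0.0, -175.4]
wrist_force: [-0.9, 0.3, 1.0]
opening: 0.0636
```

Request:
play_rows(moves=[[[0, 0, 0], [0, 0, 0], 75], [[0, 0, 0], [0, -0.02, 0], 75], [[0, 0, 0], [0, -0.05, 0], 75], [[0, 0, 0], [0, -0.09, 0], 75], [[0, 0, 0], [0, -0.13, 0], 75]])

```text
time: 48.95
ee_pos: [0.5785, 0.1613, 0.1736]
tcp_rot: [-90.0, -0.0, -175.4]
wrist_force: [1.3, -0.5, -0.2]
opening: 0.064
```

Request:
play_rows(moves=[[[0, 0, 0], [0.04, -0.02, 0], 75], [[0, 0, 0], [0.08, -0.04, -0.01], 75], [[0, 0, 0], [0.12, -0.05, -0.03], 75], [[0, 0, 0], [0.16, -0.05, -0.06], 75], [[0, 0, 0], [0.2, -0.05, -0.1], 75]])

```text
time: 49.45
ee_pos: [0.3751, 0.241, 0.2233]
tcp_rot: [-90.1, 0.1, -175.5]
wrist_force: [0.9, 1.0, -0.1]
opening: 0.0641
```

```bash
python3 - <<'E'
from h import *
print(get_obs()["ee_pos"])
s=camera("side");crop(s,"s32",220,150,200,150,4)
s=camera("top");crop(s,"t32",240,180,200,130,4)
E
```

```text
[0.37507799 0.24096735 0.22328382]
```

View pics/s32.png

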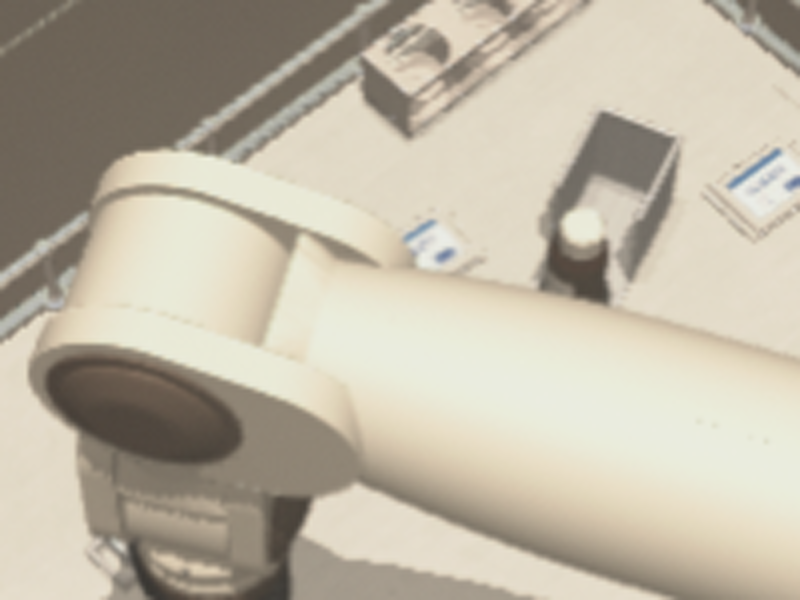

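View pics/t32.png

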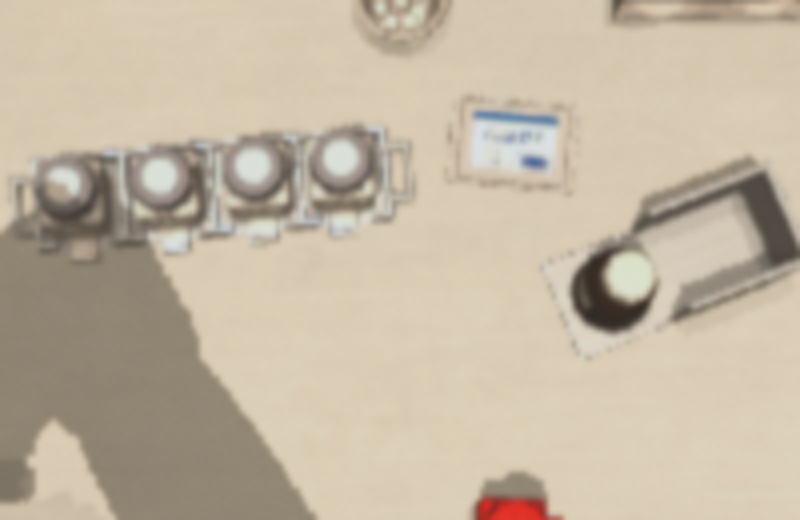

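Request:
play_rows(moves=[[[0, 0, 0], [0.03, 0, -0.03], 75], [[0, 0, 0], [0.06, 0, -0.07], 75], [[0, 0, 0], [0.08, 0, -0.11], 75], [[0, 0, 0], [0.1, 0, -0.15], 75], [[0, 0, 0], [0.12, 0, -0.19], 75]])

```text
time: 50.05
ee_pos: [0.2411, 0.4221, 0.2226]
tcp_rot: [-90.0, 0.0, -175.5]
wrist_force: [1.0, 0.5, 0.0]
opening: 0.0643
```

```bash
python3 - <<'E'
from h import *
t=camera("top");s=camera("side");crop(s,"s33",230,190,100,75,8)
T=lambda X,Y:(240+(X+.5)/4-.5,180+(Y+.5)/4-.5)
a=np.radians(4.5);R=np.array([[np.cos(a),-np.sin(a)],[np.sin(a),np.cos(a)]]);c=np.array([.5864,.0689]) # top-camera tray centre
for p in((65,180),(161,178),(253,166),(342,158)): print(((plane(t,[T(*p)],.091)[0,:2]-c)@R*1000).round(1))
for p in((85,250),(176,243),(264,232),(343,225)): print("tab",((plane(t,[T(*p)],.011)[0,:2]-c)@R*1000).round(1))
print("bottle",plane(t,[T(630,277)],.103))
E
```

```text
[ 1.9 91.1]
[-2.3 29.1]
[  0.3 -30.9]
[  0.4 -88.7]
tab [-32.4  91.8]
tab [-33.1  29.3]
tab [-30.8 -31.5]
tab [-30.8 -85.9]
bottle [[ 0.5127616  -0.20111892  0.103     ]]
```

View pics/s33.png

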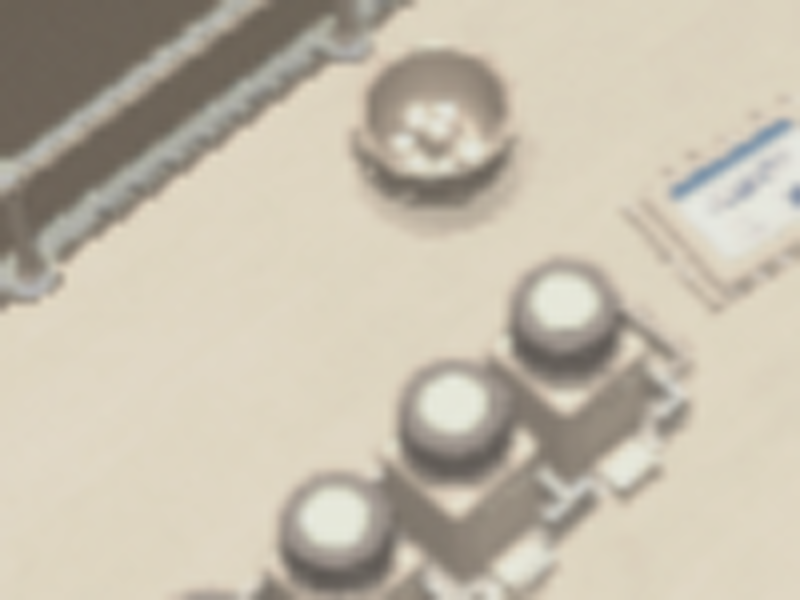

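```bash
python3 -c "
from workcell import job_done;print(job_done())"
```

```text
the job is handed in; nothing more can be done
None
```

I pressed the caps of all four jars home and stood each jar in its own tray pocket with its tab in the front notch. The bottle is back on its pad, and I handed the job in at about 50 s. The hand-in reports no verdict.

**Order and press readings:**

| Jar | Pocket | Press stopped at | Peak press force |
|---|---|---|---|
| Bay jar | 1 | z = 0.091 m (0.003 m base plate + 0.088 m) | about 30 N |
| Right-hand jar | 2 | z = 0.088 m | about 14 N |
| Middle jar | 3 | z = 0.088 m | about 24 N |
| Left-hand jar | 4 | z = 0.088 m | about 24 N |

- I set the bottle aside first, and put it back on the pad right after the bay jar was in the tray.
- The left-hand jar was knocked about 25 mm during the run. I measured it again before touching it.

**Last checks, from the top camera:**
- **Jars:** each cap is within about 3 mm of its pocket centre in the camera's tray frame. The tab points lie about 31 to 33 mm to the front, against the 20 mm required.
- **Bottle:** it stands upright about 3 mm from the pad centre.
- **Other items:** the cup, both pouches, and the red and yellow look-alikes were not touched. The gripper ended clear of everything.

**What went wrong or disagreed:**
- **Possible force-limit breach:** on the first descent into the bay the gripper met something, probably a finger knuckle on the back wall, and the wrist force reached about 54 N. I backed off at once and gripped that jar about 14 mm higher. If that counts as the gripper's body pressing, it is over the 40 N limit. I could not tell which part made contact.
- **Camera mismatch:** the two cameras disagreed by about 2 to 4 mm sideways, mostly in y, so I used averages.

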